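Park the lip gloss stand against its flip stop

ROBOT

A 6-joint arm with a two-finger parallel gripper is mounted at the origin on the work surface. World frame = base frame: x ahead of the robot, y to its left, z up, the work surface at z = 0. Lengths are in m, angles in degrees, forces in N, time in s.
With the tool pointing down it reaches from about 0.375 to 0.975 m from the base axis. Payload 3.8 kg.
Tool frame: the origin (TCP) lies on the centre line of the jaws, within the pads' length; the fingertips stand 14 mm ahead of it and the grasp point (between the pads) lies 5 mm behind it; y points along the fingers, z is the direction in which the jaws open and shut, and the axes are right-handed (so a half turn about y gives the same grasp; the last joint's range is limited). The gripper opens to 88 mm and grips with 3 to 60 N. Pads are 18 mm wide; open, the fingers measure 123 mm over their backs; the gripper's body (75 mm by 187 mm) begins 45 mm behind the grasp point.
Start: joints at [66.297, 15.12, 91.902, -0, 72.978, -2.114], TCP at [0.248, 0.628, 0.229] pointing down, gripper open.
Joint ranges: [-150.88, 150.88], [-54.13, 125.18], [17.81, 147.31], [-75.09, 255.09], [0, 152.58], [-146.25, 146.25]. Speed limits (degrees/s): [147.25, 147.25, 180, 180, 180, 180].

INTERFACE

Orientations are given as a 3x3 rotation matrix whose columns are the frame's x, y, z axes.
In Python, from workcell import ctrl gives the robot as it stands.
- The arm moves only by the tool servo_tool, never from a script. Its argument "rows" is a list of rows, each a list of 3 entries, a list of its own where there are three numbers: the closure, from 0 (fully open) to 1 (shut), then the shift along the tool's x, y, z as a fraction of full scale, then the turn about the tool's y as a fraction of full scale. In form: [[grip, [tx, ty, tz], twist], ...]. A call has 1 to 12 rows; each row is the pose to reach, as a shift and turn from the pose measured when the call began, along the tool's axes at that moment; what a row does not reach only later rows make up. Full scale, the value 1, is 150 mm for a shift and 0.5 rad for a turn. A row lasts 1/8 s, in which the tool goes at most 62.5 mm and 10.7 degrees, less where a joint would pass 70% of its speed; a pose out of reach is approached as far as the arm can. A call with a number of a shift or a turn outside -1 to 1 is refused whole. A call with a gripper value outside its range is refused whole. The fingers move at their own pace and stop on an object; "squeeze" is the grip in N (left out, the last holds). Time passes only in rows, so rows that repeat a pose let the fingers close. It gives the time, the measured TCP pose, the force and the opening at its end, in the units of the state.
- ctrl.get_state(): the state, without advancing time (a new reading comes with each control period).
- ctrl.read_camera(name): name is "scene" or "top" or "wrist"; returns the picture (420x560x3 uint8, blue, green, red); there is no depth.
- ctrl.calibration(name): a dict with "camera_matrix" (3x3 intrinsics, pixels), "R" (3x3) and "t" (3): a world point X has camera coordinates R X + t; the wrist camera has in their place "hand_eye" (4x4, takes a point from camera to tool coordinates, whose origin is the TCP and whose axes are the tool frame's). Camera axes: x right, y down, z forward; pixel columns grow to the right and rows downward; lengths in m; the calibration is good to about 2 mm. A picture is of the moment at which its call begins: read the wrist's pose just before it. calibration takes no time and is no camera call.
- ctrl.close_job(): hands the job in, once; it reports no verdict.
The state is a dict: "time": time; "q": joint angles; "joint_vel": joint speeds; "tau": joint torques, N m; "tool_pos": TCP position; "tcp_rot": TCP orientation; "wrist_force": force on the tool from outside, world axes, zero at the start; "moment": the same for the moment, N m; "grip_width": finger opening in m.
Only numpy, scipy, OpenCV 4.12 (cv2) and the standard library are available. Lean on these libraries where they do the work, as an engineer would, in place of code of your own. Each camera call takes 0.05 s, during which the arm holds its last target.

TASK

Give the lip gloss stand its place on the wooden runner: swing the hinged stop arm all the way down across the runner, then slide the stand along the runner up against the rubber pad on the arm. Bed it with a steady, gentle push of about 10 N for a second (never as much as 15 N on the stop), then let go and leave it sitting flat in the runner, touching the pad. Leave the other things on the dresser where they are.

Things in the scene. Friction and masses are not known exactly. Their poses are not given: they have to be found in the camera images.
- runner: Fixed pale wooden runner on the dresser: a straight channel 84 mm wide (x), 340 mm long (y), open at the top and both ends. Origin: centre of its underside, x across, y along it towards the stop, z up. Channel floor 10 mm above the dresser, 64 mm wide between side strips 8 mm thick with tops 24 mm above the dresser.
- stop_hinge (a point): Middle of the stop arm's hinge line, on the runner's -x side: in the runner's frame x = -50, y = +50, z = 34 mm; the line runs along the runner's y. Two steel cheeks hold it: x -58 to -42, y 30 to 42 and 58 to 70 mm, tops 40 mm above the dresser.
- stop_arm (a joint): Hinge of the stop arm (rad): 0 = fully down, level across the runner, against its end stop; grows as the arm is raised; 1.57 = upright, more = leaning outward (runner's -x). Starts raised at 1.4 to 1.9. Stiff friction (0.05 N m): it stays at any angle, so it must be pushed all the way down.
- stop_end (a point): Free end of the stop arm, on its mid-line, 92 mm from the hinge line. The arm is an aluminium bar 14 mm thick along the runner (y 43 to 57 mm in the runner's frame) and 20 mm deep; when down it spans 25 to 45 mm above the dresser and reaches over the far side strip.
- pad_seat (a point): Point on the arm's -y face, 50 mm from the hinge line; with the arm down it is over the middle of the channel, 35 mm above the dresser. Here a round rubber pad, 16 mm across, stands out to -y on an adjusting screw. Its face is 6 to 36 mm out from this point: set differently each time and not measured, so feel for it. It gives on a spring, 8 N per mm.
- stand_center (a point): Clear acrylic lip gloss stand: block 60 x 60 mm, 44 mm high, with six fixed black-capped tubes, 60 mm high in all, 0.2 to 0.35 kg, loose in the channel with 2 mm play each side. This point: middle of the block, 22 mm above its underside; axes as the runner's. It starts with its centre 75 to 125 mm to the -y side of the runner's origin. Sliding it takes about 1 to 3 N.
- jar: Frosted glass jar 52 mm across, 54 mm high, loose, standing in the channel's +y end, beyond the stop. Origin at its underside. Not to be moved.
- cup: Black pencil cup 76 mm across, 95 mm high, pencils to 165 mm, loose; not to be moved. Origin at its underside.
- lid: Frosted glass jar lid 72 mm across, 30 mm high, loose, lying on the far (+x) side of the runner; not to be moved. Origin at its underside.
- brush: Hairbrush, 230 mm long, lying bristles down to the left of the runner, loose; not to be moved.
- bottle: Small bottle 44 mm across, 110 mm high, loose; not to be moved. Origin at its underside.
Mind the look-alikes: they are no part of the job. What is shaped like the part that bears stand_center but yellow is not meant.

How it is judged:
By the outcome, as a careful person would: the job done as asked, in the order asked, and still so for the second after the job is handed in, with the robot touching nothing.
It also fails if it takes over 58 s, if anything falls off the work surface, if the arm or the gripper's body presses on something with over 40 N, if the wrist force passes 120 N, or if a joint passes its speed limit or range.

## Working session

There is one attempt and no reset: what is moved stays moved. The work goes in short steps, Python scripts to look and compute and a tool call to move; the robot and the scene stay as the last step left them, time stands still between calls to the robot, and variables do not carry over. Pictures are saved under pics/ and viewed, and the job is handed in when it is done.

Besides the shell and the picture viewer there is one more tool, called after "Emit:" by a JSON object that holds its "method" and its "body", one argument or row to a line. servo_tool: Moves the arm, as the interface text tells. Its arguments: {"type":"object","properties":{"rows":{"type":"array","items":{"type":"array"}},"squeeze":{"type":"number"}},"required":["rows"]}

```bash
mkdir -p pics; ls; cat > h.py <<'E'
import numpy as np, cv2
from workcell import ctrl
np.set_printoptions(precision=4,suppress=True)
E
python3 - <<'E'
from h import *
s=ctrl.get_state()
for k in s: print(k,np.array(s[k]))
for n in ("scene","top"):
    cv2.imwrite(f"pics/{n}0.png",ctrl.read_camera(n))
    c=ctrl.calibration(n); print(n,c)
print(ctrl.calibration("wrist"))
E
```

```text
pics
time 0.0
q [66.2985 15.169  91.9801 -0.0011 72.9776 -2.1121]
joint_vel [ 0.0504 -0.0618  0.144   0.132   0.0963  0.0128]
tau [  0.001  -50.2122 -35.6878   0.073    0.0295  -0.0002]
tool_pos [0.2481 0.627  0.2274]
tcp_rot [[ 0.9298 -0.0009  0.3679]
 [-0.3679 -0.002   0.9298]
 [-0.0001 -1.     -0.0022]]
wrist_force [0.2723 0.2159 0.2423]
moment [0.0321 0.0343 0.0007]
grip_width 0.08792604745830414
scene {'camera_matrix': array([[538.903 ,   0.    , 271.3108],
       [  0.    , 538.903 , 220.1275],
       [  0.    ,   0.    ,   1.    ]]), 'R': array([[-0.3227,  0.9463,  0.0219],
       [ 0.5957,  0.221 , -0.7722],
       [-0.7355, -0.2362, -0.635 ]]), 't': array([ 0.1851, -0.3041,  1.6982])}
top {'camera_matrix': array([[479.2774,   0.    , 283.7353],
       [  0.    , 479.2774, 210.2471],
       [  0.    ,   0.    ,   1.    ]]), 'R': array([[-0.025 , -0.9997, -0.0019],
       [-0.9967,  0.025 , -0.0768],
       [ 0.0768, -0.    , -0.997 ]]), 't': array([-0.0096,  0.5929,  1.4125])}
{'camera_matrix': array([[317.3473,   0.    , 283.6451],
       [  0.    , 317.3473, 212.7384],
       [  0.    ,   0.    ,   1.    ]]), 'hand_eye': array([[ 0.0014,  0.9601,  0.2797, -0.0709],
       [-0.0004, -0.2797,  0.9601, -0.1567],
       [ 1.    , -0.0015, -0.    , -0.0006],
       [ 0.    ,  0.    ,  0.    ,  1.    ]])}
```

View pics/scene0.png

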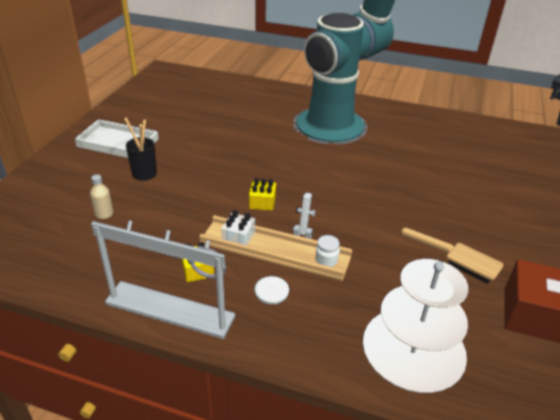

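View pics/top0.png

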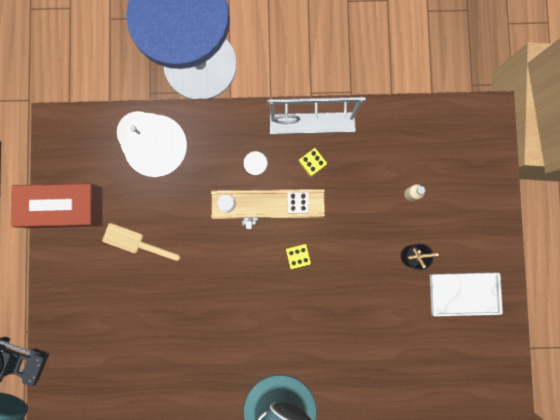

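The scene picture shows the clear stand in the runner at about (238,228), the jar at (328,250), and the raised arm at (305,213). The top picture has the stand at (298,202), the hinge at (249,222), the jar at (226,204) and the lid at (255,163). Two yellow look-alikes sit at top (298,256) and (313,161), and both are off the runner. Next I'll measure and take a close crop.

```bash
cat >> h.py <<'E'
def ray(n,uv):
    c=ctrl.calibration(n);K,R,t=c['camera_matrix'],np.array(c['R']),np.array(c['t'])
    d=R.T@np.linalg.inv(K)@np.array([uv[0],uv[1],1.]); return -R.T@t,d
def onz(n,uv,z):
    o,d=ray(n,uv); return o+d*(z-o[2])/d[2]
def proj(n,X):
    c=ctrl.calibration(n); p=c['camera_matrix']@(np.array(c['R'])@X+c['t']); return p[:2]/p[2]
def tri(n1,u1,n2,u2):
    o,d=ray(n1,u1);p,e=ray(n2,u2)
    A=np.c_[d,-e]; s=np.linalg.lstsq(A,p-o,rcond=None)[0]
    a,b=o+s[0]*d,p+s[1]*e; return (a+b)/2,np.linalg.norm(a-b)
E
python3 - <<'E'
from h import *
im=cv2.imread("pics/top0.png")
hsv=cv2.cvtColor(im,cv2.COLOR_BGR2HSV)
x0,y0,x1,y1=200,140,340,280
print(hsv[193:196,240:280:10].tolist())
m=cv2.inRange(hsv,(8,60,140),(28,190,255)); mm=np.zeros_like(m); mm[180:228,200:340]=m[180:228,200:340]
mm=cv2.morphologyEx(mm,cv2.MORPH_CLOSE,np.ones((9,9)))
cs,_=cv2.findContours(mm,0,2); c=max(cs,key=cv2.contourArea)
r=cv2.minAreaRect(c);b=cv2.boxPoints(r);print(r,b)
P=np.array([onz("top",p,0.024) for p in b]);print(P, np.linalg.norm(np.roll(P,1,0)-P,axis=1))
cr=cv2.resize(im[y0:y1,x0:x1],None,fx=4,fy=4,interpolation=cv2.INTER_CUBIC)
cv2.imwrite("pics/topcrop.png",cr)
im=cv2.imread("pics/scene0.png")
cv2.imwrite("pics/scenecrop.png",cv2.resize(im[165:305,190:365],None,fx=4,fy=4,interpolation=cv2.INTER_CUBIC))
E
```

```text
[[[16, 94, 219], [15, 92, 205], [16, 94, 217], [16, 95, 193]], [[19, 83, 236], [18, 85, 234], [18, 88, 231], [18, 86, 229]], [[20, 83, 237], [20, 82, 235], [18, 85, 231], [19, 86, 233]]]
((267.09808349609375, 206.52200317382812), (35.76984786987305, 114.62443542480469), 88.60282135009766) [[209.3668 190.0398]
 [323.9572 187.2449]
 [324.8293 223.0042]
 [210.239  225.7991]]
[[ 0.6588  0.1972  0.024 ]
 [ 0.6586 -0.147   0.024 ]
 [ 0.5511 -0.1462  0.024 ]
 [ 0.5513  0.196   0.024 ]] [0.1075 0.3442 0.1075 0.3422]
```

View pics/topcrop.png

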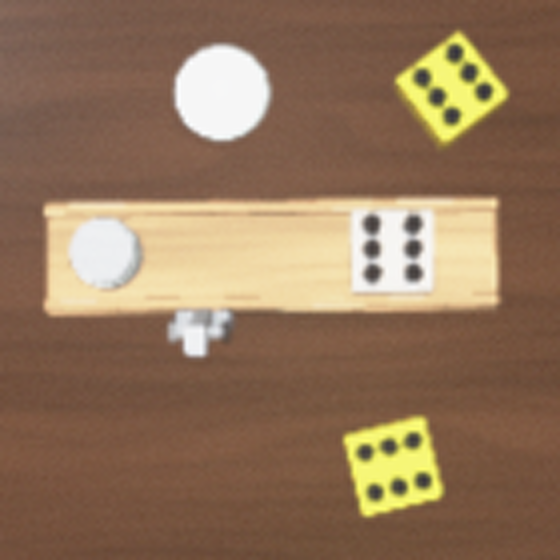

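View pics/scenecrop.png

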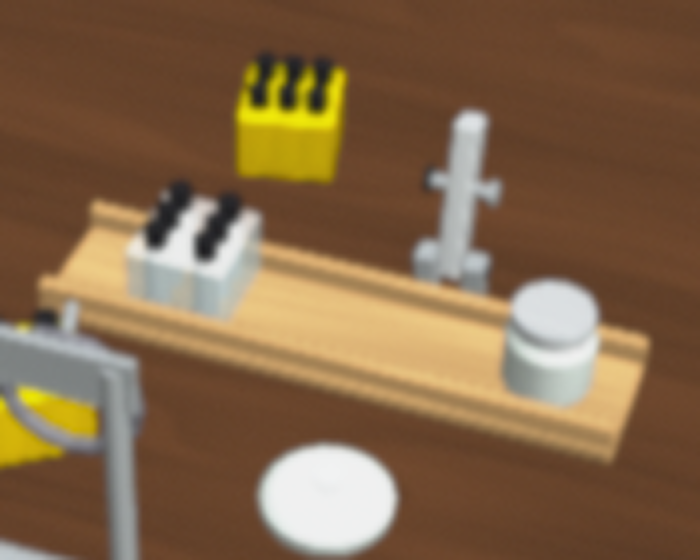

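The crop confirms the clear, white-looking block in the channel as the stand, at top px (298,202). The yellow ones at (298,256) and (313,161) are decoys. The stop arm is raised, with its hinge on the robot side.

```bash
python3 - <<'E'
from h import *
o=np.array([200,140]);f=lambda p:(np.array(p)+.5)/4-.5+o
for nm,p in dict(tl=(45,203),tr=(498,199),bl=(45,314),br=(498,306)).items(): print(nm,onz("top",f(p),.024))
for nm,p in dict(s_tl=(352,211),s_tr=(434,211),s_bl=(352,292),s_br=(434,292)).items(): print(nm,onz("top",f(p),.054))
print("cup/jar/lid", onz("top",(226,204),.06),onz("top",(255,163),.03))
g=lambda p:(np.array(p)+.5)/4-.5+np.array([190,165])
print("arm tip", tri("top",f((196,343)),"scene",g((470,120))), "hinge",onz("scene",g((452,272)),.034))
for p in [(95,205),(42,283),(648,345),(610,445)]: print(onz("scene",g(p),.024))
E
```

```text
tl [0.6577 0.1927 0.024 ]
tr [ 0.6521 -0.1473  0.024 ]
bl [0.5742 0.1938 0.024 ]
br [ 0.5717 -0.1447  0.024 ]
s_tl [ 0.6424 -0.0372  0.054 ]
s_tr [ 0.6409 -0.0974  0.054 ]
s_bl [ 0.5828 -0.0357  0.054 ]
s_br [ 0.5813 -0.0957  0.054 ]
cup/jar/lid [0.6121 0.1436 0.06  ] [0.7363 0.0582 0.03  ]
arm tip (array([0.5454, 0.0732, 0.1215]), np.float64(0.002136510340463754)) hinge [0.5747 0.0755 0.034 ]
[ 0.5785 -0.1456  0.024 ]
[ 0.6543 -0.1456  0.024 ]
[0.5854 0.1935 0.024 ]
[0.6696 0.1912 0.024 ]
```

Emit:
{"method": "servo_tool", "body": {
  "rows": [
    [0, [0.2, 0, -0.17], 0.2],
    [0, [0.5, -0.05, -0.4], 0.5],
    [0, [0.7, -0.1, -0.6], 0.8],
    [0, [0.8, -0.1, -0.68], 0.8],
    [0, [0.8, -0.1, -0.68], 0.8]
  ]
}}

```text
time: 0.72
tool_pos: [0.3225, 0.4875, 0.2425]
tcp_rot: [[0.713, -0.001, 0.701], [-0.701, -0.002, 0.713], [0.0, -1.0, -0.002]]
wrist_force: [0.3, -0.3, -0.0]
grip_width: 0.088
```

```bash
cat >> h.py <<'E'
def go(target,head=None):
    s=ctrl.get_state();R=np.array(s['tcp_rot']);p=np.array(s['tool_pos'])
    h=np.degrees(np.arctan2(R[1,2],R[0,2]))
    print("t",round(s['time'],2),"pos",p,"head",round(h,2),"F",np.array(s['wrist_force']),"w",round(s['grip_width'],4))
    d=R.T@(np.array(target)-p); print("shift frac",d/0.15, "twist frac(+=cw)", None if head is None else np.radians(h-head)/.5)
E
python3 -c "
from h import *
go([.55,.07,.25],0); print(ctrl.get_state()['q'])"
```

```text
t 0.72 pos [0.3225 0.4875 0.2425] head 45.51 F [ 0.2813 -0.3101 -0.025 ] w 0.088
shift frac [ 3.0323 -0.0474 -0.9232] twist frac(+=cw) 1.5887639053353884
[ 54.0725   4.9716 102.2689  -0.0033  72.8753   8.5587]
```

Emit:
{"method": "servo_tool", "body": {
  "rows": [
    [0, [0.3, 0, -0.1], 0.3],
    [0, [0.7, 0, -0.2], 0.6],
    [0, [1, -0.05, -0.3], 0.8],
    [0, [1, -0.05, -0.3], 0.8]
  ]
}}

```text
time: 1.23
tool_pos: [0.3991, 0.3497, 0.2503]
tcp_rot: [[0.383, -0.001, 0.924], [-0.924, -0.001, 0.383], [0.001, -1.0, -0.001]]
wrist_force: [-0.5, 0.0, -0.2]
grip_width: 0.0883
```

```bash
python3 -c "
from h import *
go([.55,.07,.25],0)"
```

```text
t 1.23 pos [0.3991 0.3497 0.2503] head 22.51 F [-0.4625  0.0082 -0.2217] w 0.0883
shift frac [2.1077 0.0032 0.2152] twist frac(+=cw) 0.7858572334151198
```

Emit:
{"method": "servo_tool", "body": {
  "rows": [
    [0, [0.3, 0, 0.05], 0.3],
    [0, [0.7, 0, 0.1], 0.6],
    [0, [1, 0, 0.1], 0.8],
    [0, [1, 0, 0.1], 0.8]
  ]
}}

```text
time: 1.72
tool_pos: [0.4711, 0.2168, 0.2498]
tcp_rot: [[-0.008, -0.001, 1.0], [-1.0, -0.001, -0.008], [0.001, -1.0, -0.001]]
wrist_force: [0.5, 0.6, -0.2]
grip_width: 0.0881
```

```bash
python3 -c "
from h import *
go([.55,.07,.25],0)"
```

```text
t 1.73 pos [0.4711 0.2168 0.2498] head -0.44 F [ 0.4647  0.608  -0.1649] w 0.0881
shift frac [ 0.9744 -0.0012  0.5334] twist frac(+=cw) -0.015196453931796663
```

Emit:
{"method": "servo_tool", "body": {
  "rows": [
    [0, [0.4, 0, 0.2], 0],
    [0, [0.8, 0, 0.4], 0],
    [0, [1, 0, 0.5], 0],
    [0, [1, 0, 0.5], 0],
    [0, [1, 0, 0.5], 0]
  ]
}}

```text
time: 2.35
tool_pos: [0.5447, 0.0684, 0.2493]
tcp_rot: [[-0.005, -0.002, 1.0], [-1.0, 0.001, -0.005], [-0.001, -1.0, -0.002]]
wrist_force: [-0.6, -0.2, 0.1]
grip_width: 0.0884
```

```bash
cat >> h.py <<'E'
def wview(name):
    import json
    s=ctrl.get_state(); im=ctrl.read_camera("wrist"); cv2.imwrite(f"pics/{name}.png",im)
    json.dump(dict(R=np.array(s['tcp_rot']).tolist(),p=np.array(s['tool_pos']).tolist()),open(f"pics/{name}.json","w")); return im
def wz(name,uv,z):
    import json
    s=json.load(open(f"pics/{name}.json"));R=np.array(s['R']);p=np.array(s['p'])
    c=ctrl.calibration("wrist");H=np.array(c['hand_eye'])
    d=R@H[:3,:3]@np.linalg.inv(c['camera_matrix'])@np.array([uv[0],uv[1],1.]);o=p+R@H[:3,3]
    return o+d*(z-o[2])/d[2]
E
python3 -c "
from h import *
go([.55,.07,.25],0); wview('w1')"
```

```text
t 2.35 pos [0.5447 0.0684 0.2493] head -0.3 F [-0.5584 -0.172   0.1131] w 0.0884
shift frac [-0.0108 -0.0044  0.0351] twist frac(+=cw) -0.010378371951887585
```

View pics/w1.png

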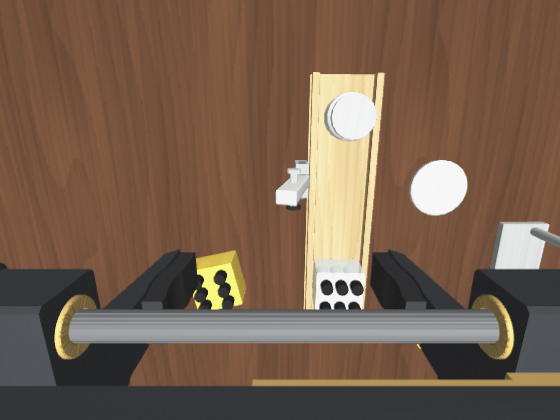

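The wrist view shows the jar at (351,117) and the stop arm tip at (289,193), with its dark pad just below at (293,207). The stand is at (340,285), the lid at (438,188) and the runner's top corners at (313,73) and (383,73). Next I'll refine these.

```bash
python3 - <<'E'
from h import *
im=cv2.imread("pics/w1.png")
hsv=cv2.cvtColor(im,cv2.COLOR_BGR2HSV)
m=cv2.inRange(hsv,(8,60,170),(30,190,255))
for r in (80,95,150,220,240,):
    x=np.where(m[r,290:400])[0]+290; 
    L,Rr=wz('w1',(x[0]-.5,r),.024),wz('w1',(x[-1]+.5,r),.024)
    print(r,x[0],x[-1],L,Rr,"mid",(L+Rr)/2,"w",Rr[0]-L[0])
c=np.where(m[60:100,345])[0][0]+60; print("far end",c,wz('w1',(345,c-.5),.024), wz('w1',(345,c-.5),.010))
cv2.imwrite("pics/w1c.png",cv2.resize(im[130:330,260:400],None,fx=4,fy=4,interpolation=cv2.INTER_CUBIC)[:,:]) 
cv2.imwrite("pics/w1c.png",cv2.resize(im[150:300,265:400],None,fx=4,fy=4,interpolation=cv2.INTER_CUBIC))
E
```

```text
80 310 383 [0.5748 0.1829 0.024 ] [0.6575 0.1824 0.024 ] mid [0.6161 0.1826 0.024 ] w 0.08272017476611238
95 310 382 [0.575  0.1671 0.024 ] [0.6577 0.1666 0.024 ] mid [0.6163 0.1669 0.024 ] w 0.08260957867309582
150 308 377 [0.5737 0.1058 0.024 ] [0.6566 0.1053 0.024 ] mid [0.6151 0.1056 0.024 ] w 0.08297039363784686
220 306 371 [0.5724 0.0189 0.024 ] [0.6556 0.0184 0.024 ] mid [0.614  0.0186 0.024 ] w 0.08325274831132168
240 305 369 [ 0.5714 -0.008   0.024 ] [ 0.6549 -0.0086  0.024 ] mid [ 0.6132 -0.0083  0.024 ] w 0.08352391789600788
far end 74 [0.6142 0.1894 0.024 ] [0.6167 0.1912 0.01  ]
```

View pics/w1c.png

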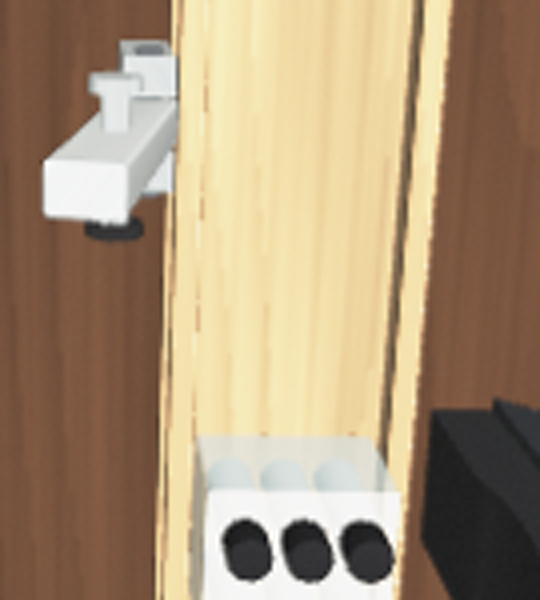

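Emit:
{"method": "servo_tool", "body": {
  "rows": [
    [1, [-0.01, 0, -0.2], 0.02],
    [1, [-0.02, 0, -0.37], 0.02],
    [1, [-0.02, 0, -0.37], 0.02],
    [1, [-0.02, 0, -0.37], 0.02],
    [1, [-0.02, 0, -0.37], 0.02],
    [1, [-0.02, 0.3, -0.37], 0.02]
  ],
  "squeeze": 15
}}

```text
time: 3.15
tool_pos: [0.4932, 0.0723, 0.2082]
tcp_rot: [[-0.015, 0.007, 1.0], [-1.0, 0.001, -0.015], [-0.001, -1.0, 0.007]]
wrist_force: [0.1, 0.3, 0.0]
grip_width: 0.0306
```

```bash
python3 -c "
from h import *
go([.49,.071,.11],-1)"
```

```text
t 3.15 pos [0.4932 0.0723 0.2082] head -0.83 F [0.1082 0.2727 0.0112] w 0.0306
shift frac [ 0.0098  0.6544 -0.0261] twist frac(+=cw) 0.005796341520109581
```

Emit:
{"method": "servo_tool", "body": {
  "rows": [
    [1, [0.01, 0.05, -0.03], 0],
    [1, [0.01, 0.3, -0.03], 0],
    [1, [0.01, 0.6, -0.03], 0],
    [1, [0.01, 0.65, -0.03], 0],
    [1, [0.01, 0.65, -0.03], 0]
  ]
}}

```text
time: 3.78
tool_pos: [0.4901, 0.0709, 0.1116]
tcp_rot: [[-0.015, 0.008, 1.0], [-1.0, 0.001, -0.015], [-0.001, -1.0, 0.008]]
wrist_force: [0.2, -0.3, 0.6]
grip_width: 0.0004
```

```bash
python3 -c "
from h import *
go([.571,.071,.109],-1); cv2.imwrite('pics/s1.png',ctrl.read_camera('scene')[120:330,150:430].repeat(2,0).repeat(2,1))"
```

```text
t 3.77 pos [0.4901 0.0709 0.1116] head -0.84 F [ 0.2375 -0.2702  0.5835] w 0.0004
shift frac [-0.0083  0.0212  0.5394] twist frac(+=cw) 0.00545896232405387
```

View pics/s1.png

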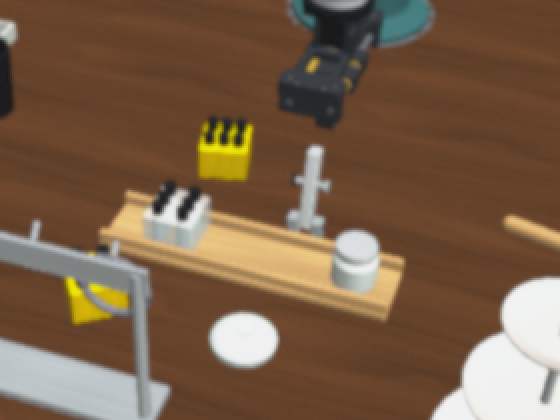

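Emit:
{"method": "servo_tool", "body": {
  "rows": [
    [1, [0, 0.01, 0.1], 0],
    [1, [0, 0.02, 0.2], 0],
    [1, [0, 0.02, 0.28], 0],
    [1, [0, 0.02, 0.36], 0],
    [1, [0, 0.02, 0.44], 0],
    [1, [0, 0.02, 0.5], 0],
    [1, [0, 0.03, 0.56], 0],
    [1, [0, 0.05, 0.6], 0],
    [1, [0, 0.08, 0.65], 0],
    [1, [0, 0.08, 0.65], 0]
  ]
}}

```text
time: 5.08
tool_pos: [0.5882, 0.0696, 0.1003]
tcp_rot: [[-0.015, 0.008, 1.0], [-1.0, 0.001, -0.015], [-0.001, -1.0, 0.008]]
wrist_force: [-0.5, 0.9, -0.1]
grip_width: 0.0002
```

```bash
python3 -c "
from h import *
go([.599,.0705,.089],-1); go([.6125,.0705,.058],-1);cv2.imwrite('pics/s2.png',ctrl.read_camera('scene')[120:330,150:430].repeat(2,0).repeat(2,1))"
```

```text
t 5.08 pos [0.5882 0.0696 0.1003] head -0.84 F [-0.4849  0.9042 -0.1387] w 0.0002
shift frac [-0.0072  0.0762  0.0711] twist frac(+=cw) 0.00553700286548721
t 5.08 pos [0.5882 0.0696 0.1003] head -0.84 F [-0.4849  0.9042 -0.1387] w 0.0002
shift frac [-0.0082  0.2836  0.1594] twist frac(+=cw) 0.00553700286548721
```

View pics/s2.png

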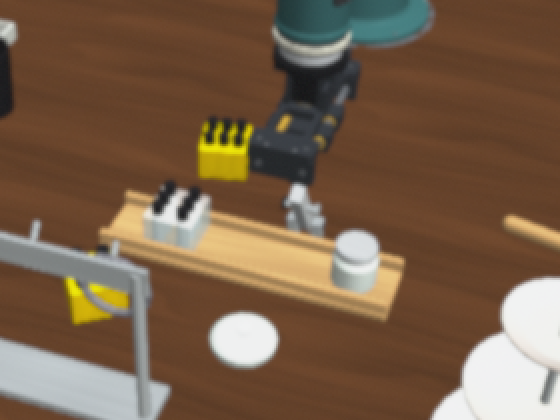

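The arm is following the fingers and is now about halfway down. I'll continue along the arc.

Emit:
{"method": "servo_tool", "body": {
  "rows": [
    [1, [0, 0.04, 0.04], 0],
    [1, [0, 0.08, 0.075], 0],
    [1, [0, 0.12, 0.1], 0],
    [1, [0, 0.17, 0.13], 0],
    [1, [0, 0.21, 0.15], 0],
    [1, [0, 0.25, 0.17], 0],
    [1, [0, 0.27, 0.19], 0],
    [1, [0, 0.27, 0.2], 0],
    [1, [0, 0.27, 0.2], 0]
  ]
}}

```text
time: 6.25
tool_pos: [0.6187, 0.0692, 0.0606]
tcp_rot: [[-0.015, 0.009, 1.0], [-1.0, 0.001, -0.015], [-0.002, -1.0, 0.009]]
wrist_force: [-0.5, 0.8, 0.1]
grip_width: 0.0006
```

```bash
python3 -c "
from h import *
go([.625,.0705,.059],-1)"
```

```text
t 6.25 pos [0.6187 0.0692 0.0606] head -0.84 F [-0.5072  0.8363  0.1245] w 0.0006
shift frac [-0.0092  0.0107  0.042 ] twist frac(+=cw) 0.005490205356290448
```

Emit:
{"method": "servo_tool", "body": {
  "rows": [
    [1, [-0.005, 0.01, 0.03], 0],
    [1, [-0.005, 0.015, 0.03], 0],
    [1, [-0.005, 0.015, 0.03], 0]
  ]
}}

```text
time: 6.62
tool_pos: [0.6232, 0.0699, 0.0583]
tcp_rot: [[-0.015, 0.009, 1.0], [-1.0, 0.001, -0.015], [-0.002, -1.0, 0.009]]
wrist_force: [-0.3, 0.5, -0.9]
grip_width: 0.0001
```

Emit:
{"method": "servo_tool", "body": {
  "rows": [
    [1, [0, 0.007, 0], 0],
    [1, [0, 0.007, 0], 0]
  ]
}}

```text
time: 6.88
tool_pos: [0.6231, 0.0699, 0.0572]
tcp_rot: [[-0.015, 0.008, 1.0], [-1.0, 0.001, -0.015], [-0.002, -1.0, 0.008]]
wrist_force: [0.2, -0.7, 0.3]
grip_width: 0.0003
```

Emit:
{"method": "servo_tool", "body": {
  "rows": [
    [1, [0, 0.007, 0], 0],
    [1, [0, 0.007, 0], 0]
  ]
}}

```text
time: 7.12
tool_pos: [0.6229, 0.0699, 0.056]
tcp_rot: [[-0.015, 0.008, 1.0], [-1.0, 0.001, -0.015], [-0.001, -1.0, 0.008]]
wrist_force: [0.0, 0.5, -0.5]
grip_width: 0.0003
```

```bash
python3 -c "
from h import *
cv2.imwrite('pics/s3.png',cv2.resize(ctrl.read_camera('scene')[180:290,220:360],None,fx=5,fy=5,interpolation=2)); wview('w3')"
```

```text
(no output)
```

View pics/s3.png

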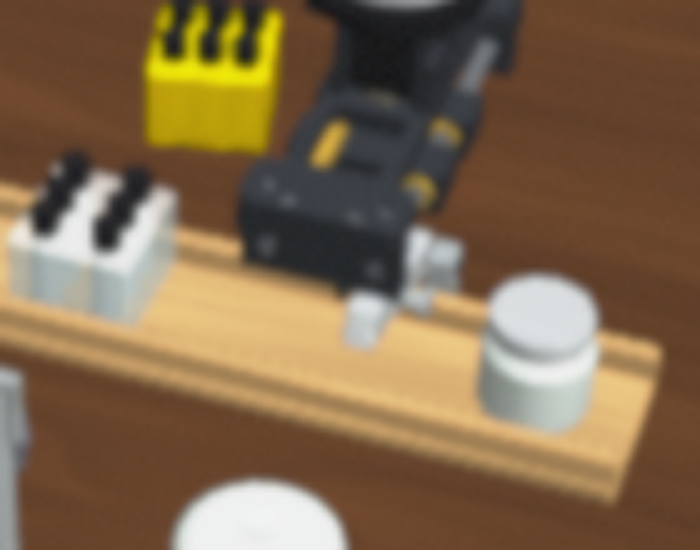

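View pics/w3.png

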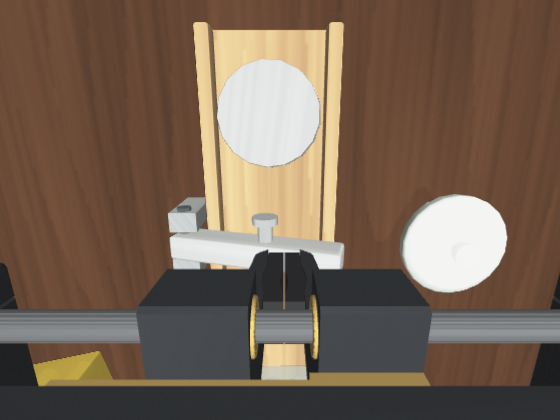

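```bash
python3 - <<'E'
from h import *
for p in [(350,305),(388,300),(348,340),(378,345),(365,345)]:
    uv=np.array(p)/5+np.array([220,180])-.4; o,d=ray("scene",uv); X=o+d*(.071-o[1])/d[1]; print(p,"plane y=.071",X, "x=.657:",o+d*(.657-o[0])/d[0])
# expected projected ends
for y in (.064,.078):
  for z in (.025,.045): print(y,z,(proj("scene",np.array([.657,y,z]))-[220,180])*5)
for z in (.025,.045):
  print([ (proj("scene",np.array([.565+.092*np.cos(a)+.0*np.sin(a),.071,.034+.092*np.sin(a)]))-[220,180])*5 for a in (0,.2,.4,.6)])
for uv in [(343,245),(343,268)]: print([wz('w3',uv,z) for z in (.045,.06,.08)])
E
```

```text
(350, 305) plane y=.071 [0.6682 0.071  0.0861] x=.657: [0.657  0.068  0.0758]
(388, 300) plane y=.071 [0.6031 0.071  0.0349] x=.657: [0.657  0.0845 0.0837]
(348, 340) plane y=.071 [0.6681 0.071  0.0661] x=.657: [0.657  0.068  0.0556]
(378, 345) plane y=.071 [0.6158 0.071  0.0183] x=.657: [0.657  0.0815 0.057 ]
(365, 345) plane y=.071 [0.639  0.071  0.0382] x=.657: [0.657  0.0757 0.0551]
0.064 0.025 [334.3399 387.4622]
0.064 0.045 [336.189  353.9586]
0.078 0.025 [364.7907 395.0457]
0.078 0.045 [366.9762 361.5298]
[array([350.4462, 376.2587]), array([353.562, 342.673]), array([359.1238, 304.5329]), array([366.9063, 263.607 ])]
[array([350.4462, 376.2587]), array([353.562, 342.673]), array([359.1238, 304.5329]), array([366.9063, 263.607 ])]
[array([0.6574, 0.0724, 0.045 ]), array([0.6543, 0.0784, 0.06  ]), array([0.6502, 0.0866, 0.08  ])]
[array([0.6579, 0.058 , 0.045 ]), array([0.6548, 0.0654, 0.06  ]), array([0.6506, 0.0752, 0.08  ])]
```

```bash
python3 - <<'E'
from h import *
im=cv2.imread("pics/w3.png")
cv2.imwrite("pics/w3c.png",cv2.resize(im[180:330,150:370],None,fx=3.5,fy=3.5,interpolation=2))
c=ctrl.calibration("wrist");H=np.linalg.inv(np.array(c['hand_eye']));K=c['camera_matrix']
def pt(X):
    q=K@(H[:3,:3]@X+H[:3,3]); return q[:2]/q[2]
for x in (-.009,.009):
    for z in (-.0175,.0175): print("tip corner",x,z,(pt(np.array([x,.014,z]))-[150,180])*3.5)
# expected arm-down outline in w3
import json
s=json.load(open("pics/w3.json"));R=np.array(s['R']);p=np.array(s['p'])
u=np.array([1,-.0177,0])
for a in (0,.15,.3):
  for r in (70,92):
    for y in (-.007,.007):
        b=np.array([.565,.072,.034])+r/1000*(np.cos(a)*u+np.array([0,0,np.sin(a)]))+np.array([0,y,0])+.011*(-np.sin(a)*u+np.array([0,0,np.cos(a)]))
        print(a,r,y,(pt(R.T@(b-p))-[150,180])*3.5)
E
```

```text
tip corner -0.009 -0.0175 [356.752  187.3224]
tip corner -0.009 0.0175 [571.3293 186.9025]
tip corner 0.009 -0.0175 [359.8931 288.5209]
tip corner 0.009 0.0175 [568.6973 288.0875]
0 70 -0.007 [537.583  278.7999]
0 70 0.007 [537.6978 198.7566]
0 92 -0.007 [671.2013 278.4476]
0 92 0.007 [674.212  198.4938]
0.15 70 -0.007 [526.6261 306.7056]
0.15 70 0.007 [526.4959 222.5803]
0.15 92 -0.007 [670.2801 315.8304]
0.15 92 0.007 [673.5075 230.4246]
0.3 70 -0.007 [503.8332 336.5262]
0.3 70 0.007 [503.1402 248.1019]
0.3 92 -0.007 [654.3221 357.6146]
0.3 92 0.007 [657.4111 266.2378]
```

View pics/w3c.png

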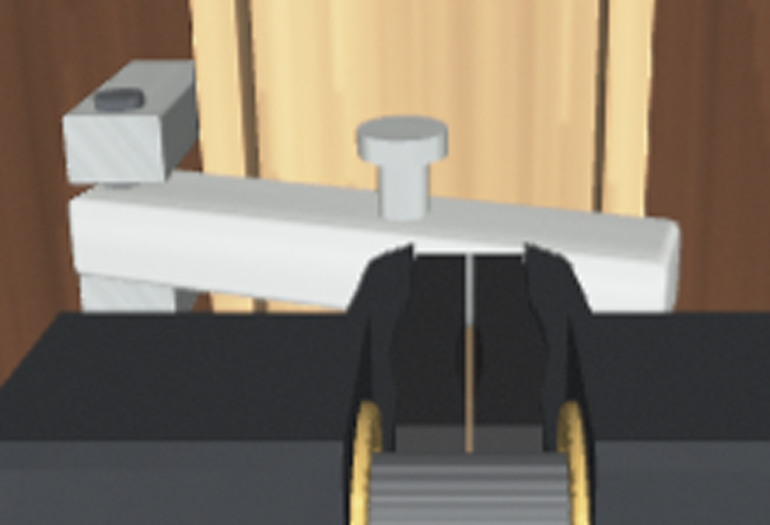

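```bash
python3 - <<'E'
from h import *
im=cv2.imread("pics/w3.png")[220:275,165:350]
g=cv2.cvtColor(im,cv2.COLOR_BGR2GRAY).astype(float)
g=np.clip((g-150)/105,0,1)**2*255
cv2.imwrite("pics/w3d.png",cv2.resize(g.astype(np.uint8),None,fx=4.3,fy=4.3,interpolation=2))
for c in (180,200,220,300,320,335): print(c,cv2.cvtColor(cv2.imread("pics/w3.png"),6)[225:275,c])
E
```

```text
180 [208 209 211 213 215 215 215 160 156 177 184 187 206 225 230 231 231 232
 233 234 233 233 232 232 230 229 228 227 228 228 228 227 229 214 196 208
 212 211 209 209 208 209 211 182 100  47  47  46  47  48]
200 [ 97  97  85 120 170 180 181 180 178 178 180 182 186 190 203 222 231 232
 232 233 233 234 235 234 234 234 233 231 230 229 229 228 228 229 228 227
 204 142 115 116 113 117 120 109  67  49  48  48  47  48]
220 [123 125 127 130 134 149 175 182 181 180 179 180 181 183 189 193 199 219
 231 233 233 233 234 235 236 236 235 234 234 233 232 231 230 230 229 229
 229 230 221 200 211 215 216 190 102  48  47  49  49  47]
300 [186 185 186 186 186 186 187 187 187 186 187 187 187 183 181 181 181 184
 183 183 184 185 189 194 131  87  88  65  54  54  43  41  39  35  36  34
  37  37  37  41  41  41  41  42  42  41  42  44  41  40]
320 [105  99  99  98  99  98  97  98  93  93  92  92  92  92  92 125 170 180
 180 182 182 183 183 185 187 192 198 203 219 233 235 235 235 236 237 238
 239 237 237 236 235 234 234 212 113  48  48  49  46  48]
335 [106 105 106 101  99  94  91  90  90  85  83  82  82  82  82  81  86 160
 178 179 182 182 183 182 182 184 188 193 196 209 224 234 235 235 235 236
 237 238 238 237 236 235 234 213 114  47  49  48  47  47]
```

View pics/w3d.png

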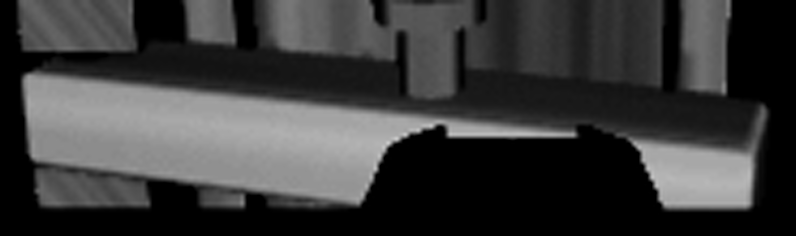

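```bash
python3 - <<'E'
from h import *
print(wz('w3',(180,238),.044), wz('w3',(220,242),.045),wz('w3',(180,258.5),.044))
for z in (.044,.05,.055,.06,.065): print(z,wz('w3',(335,255),z),wz('w3',(343,251),z))
print("tips far edge",[ (z,wz('w3',(285,252),z)) for z in (.042,.05,.055,.06)])
E
```

```text
[0.5652 0.078  0.044 ] [0.5878 0.0756 0.045 ] [0.5639 0.0655 0.044 ]
0.044 [0.6532 0.0659 0.044 ] [0.6577 0.0682 0.044 ]
0.05 [0.6521 0.0685 0.05  ] [0.6565 0.0708 0.05  ]
0.055 [0.6512 0.0707 0.055 ] [0.6555 0.073  0.055 ]
0.06 [0.6503 0.0729 0.06  ] [0.6544 0.0751 0.06  ]
0.065 [0.6494 0.0751 0.065 ] [0.6534 0.0772 0.065 ]
tips far edge [(0.042, array([0.6244, 0.0674, 0.042 ])), (0.05, array([0.6243, 0.0709, 0.05  ])), (0.055, array([0.6243, 0.073 , 0.055 ])), (0.06, array([0.6243, 0.0751, 0.06  ]))]
```

```bash
python3 - <<'E'
from h import *
c=ctrl.calibration("wrist");H=np.linalg.inv(np.array(c['hand_eye']));K=c['camera_matrix']
def pt(X):
    q=K@(H[:3,:3]@X+H[:3,3]); return q[:2]/q[2]
for x in (-.009,-.005,0,.009):
  for y in (.014,.005,-.005,-.02): print(x,y,pt(np.array([x,y,0])),pt(np.array([x,y,.0175])))
s=ctrl.get_state(); print(s['tau'],s['moment'],s['wrist_force'])
E
```

```text
-0.009 0.014 [282.5869 233.4607] [313.2369 233.4007]
-0.009 0.005 [282.5632 239.1057] [314.7488 239.042 ]
-0.009 -0.005 [282.5339 246.0806] [316.6167 246.0122]
-0.009 -0.02 [282.4829 258.2346] [319.8716 258.1576]
-0.005 0.014 [282.6034 240.0229] [313.0663 239.9624]
-0.005 0.005 [282.5806 245.9584] [314.5599 245.8942]
-0.005 -0.005 [282.5526 253.2873] [316.4041 253.2183]
-0.005 -0.02 [282.5037 266.0447] [319.6143 265.9671]
0 0.014 [282.6237 248.1138] [312.8558 248.0528]
0 0.005 [282.6021 254.4018] [314.3272 254.3369]
0 -0.005 [282.5755 262.1592] [316.1424 262.0895]
0 -0.02 [282.5293 275.6455] [319.2981 275.5671]
0.009 0.014 [282.6594 262.3726] [312.4849 262.3107]
0.009 0.005 [282.6399 269.2662] [313.9175 269.2004]
0.009 -0.005 [282.6159 277.7581] [315.6822 277.6874]
0.009 -0.02 [282.5742 292.4883] [318.7432 292.4087]
[ -0.0001 -48.1431 -30.3828   0.0664  -0.032    0.0006] [-0.0745  0.0674 -0.0239] [-0.0382 -0.0276 -0.1716]
```

Emit:
{"method": "servo_tool", "body": {
  "rows": [
    [1, [0, -0.2, 0], 0],
    [1, [-0.1, -0.6, 0], 0],
    [1, [-0.2, -0.9, 0], 0],
    [1, [-0.2, -0.9, 0], 0]
  ]
}}

```text
time: 7.72
tool_pos: [0.6258, 0.101, 0.1971]
tcp_rot: [[-0.014, 0.018, 1.0], [-1.0, 0.003, -0.014], [-0.003, -1.0, 0.018]]
wrist_force: [1.1, 0.8, -0.4]
grip_width: 0.0004
```

```bash
python3 -c "
from h import *
go([.625,.0705,.059],-1)
im=wview('w4');cv2.imwrite('pics/w4c.png',cv2.resize(im[100:300,200:400],None,fx=3,fy=3,interpolation=2)) 
cv2.imwrite('pics/s4.png',cv2.resize(ctrl.read_camera('scene')[180:290,220:360],None,fx=5,fy=5,interpolation=2))"
```

```text
t 7.72 pos [0.6258 0.101  0.1971] head -0.78 F [ 1.0736  0.788  -0.4333] w 0.0004
shift frac [ 0.2065  0.9195 -0.0194] twist frac(+=cw) 0.007571241559025314
```

View pics/s4.png

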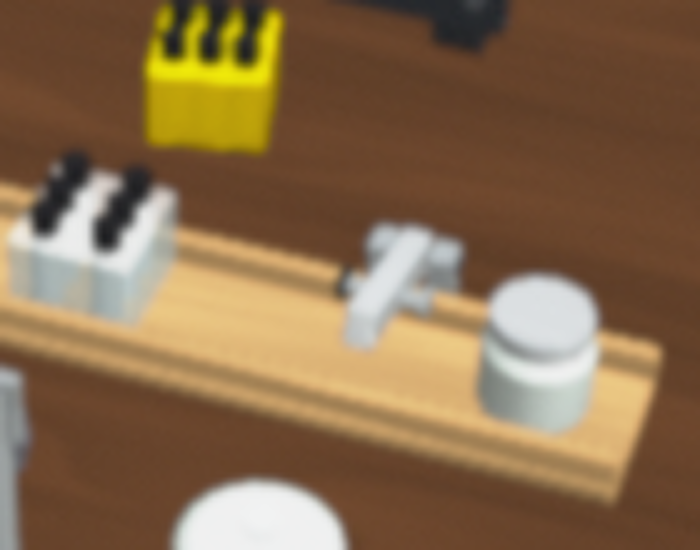

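View pics/w4.png

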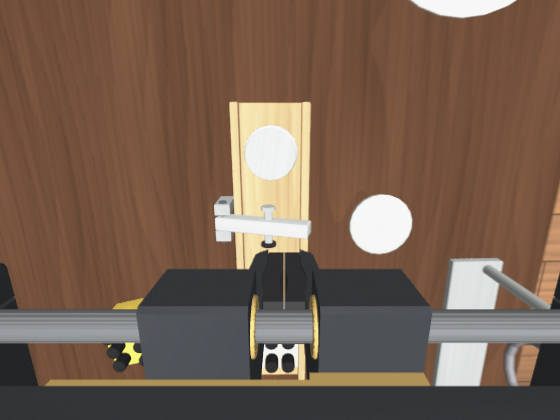

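```bash
cat > t.py <<'E'
from h import *
import json
def wray(name,uv):
    s=json.load(open(f"pics/{name}.json"));R=np.array(s['R']);p=np.array(s['p'])
    c=ctrl.calibration("wrist");H=np.array(c['hand_eye'])
    return p+R@H[:3,3], R@H[:3,:3]@np.linalg.inv(c['camera_matrix'])@np.array([uv[0],uv[1],1.])
def tri2(a,b):
    (o,d),(p,e)=a,b; s=np.linalg.lstsq(np.c_[d,-e],p-o,rcond=None)[0]; A,B=o+s[0]*d,p+s[1]*e; return (A+B)/2,A-B
E
python3 - <<'E'
from t import *
S=lambda p:ray("scene",(np.array(p)+.5)/5-.5+np.array([220,180]))
# arm end: top edge of end face: scene corners (345,308)?,(378,313)
im=cv2.imread("pics/w4.png"); g=cv2.cvtColor(im,6)
for c in (220,235,255,290,300,306): print(c,g[205:245,c])
print(g[225,290:320]); print(g[232,290:320])
E
```

```text
220 [223 227 227 228 227 226 226 228 230 230 182 190 205 236 242 243 243 243
 243 242 241 240 240 240 239 218 224 228 227 226 226 228 230 230 229 227
 145  91  92  92]
235 [229 229 228 227 227 227 227 226 226 215 203 200 202 208 231 241 243 243
 244 244 243 242 241 241 241 242 228 200 189 187 181 163 161 166 165 162
 154 150 135 127]
255 [222 222 222 222 222 223 223 223 222 222 221 209 203 204 207 212 239 243
 244 244 245 244 244 243 242 242 242 242 233 226 223 223 223 224 224 224
 224 224 224 224]
290 [214 214 214 215 214 214 214 214 214 214 214 214 214 211 205 205 205 211
 215 240 244 244 245 245 245 244 244 243 243 242 242 237 217 213 214 214
 214 214 214 213]
300 [163 163 165 163 164 166 167 170 165 166 166 166 168 166 182 198 204 205
 212 217 241 244 244 245 245 245 244 243 243 243 242 243 235 196 178 179
 180 182 182 185]
306 [227 227 227 227 227 227 227 227 227 228 228 227 228 228 225 210 202 203
 208 217 231 241 244 244 244 243 242 241 241 241 240 240 240 231 228 229
 230 232 231 228]
[244 244 244 243 243 243 243 243 242 242 241 241 239 238 237 233 231 227
 214 195 171 118  95  92  93  93  93  93  91  88]
[243 243 243 243 243 243 243 243 243 244 243 243 244 244 243 243 241 222
 194 184 155 106  93  93  93  94  94  93  90  88]
```

View pics/w4c.png

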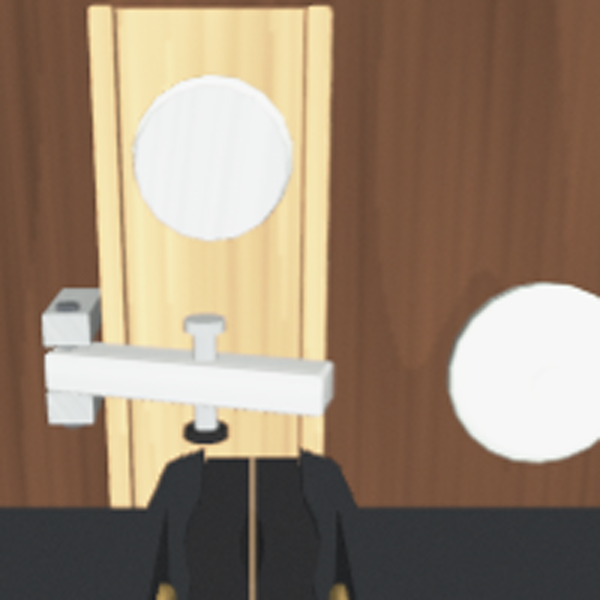

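```bash
python3 - <<'E'
from t import *
print("hinge edges",wz('w4',(220,217.6),.044),wz('w4',(220,229.7),.044))
for z in (.045,.055,.065,.075): print(z,wz('w4',(304,224.7),z),wz('w4',(304,237.5),z), "end",wz('w4',(308,232),z))
S=lambda p:ray("scene",(np.array(p)+.5)/5-.5+np.array([220,180]))
for a,b in [((310,225),(378,312)),((308,238),(347,305))]: print(tri2(wray('w4',a),S(b)))
print("pad face bottom/centre",[wz('w4',(268,244),z) for z in (.03,.045,.05)])
print("far end",[wz('w4',(270,103),z) for z in (.024,.01)])
E
```

```text
hinge edges [0.5644 0.0787 0.044 ] [0.5635 0.0657 0.044 ]
0.045 [0.6498 0.0696 0.045 ] [0.6499 0.0556 0.045 ] end [0.654  0.0616 0.045 ]
0.055 [0.649  0.0729 0.055 ] [0.649  0.0594 0.055 ] end [0.653  0.0651 0.055 ]
0.065 [0.6482 0.0762 0.065 ] [0.6482 0.0631 0.065 ] end [0.6521 0.0687 0.065 ]
0.075 [0.6473 0.0795 0.075 ] [0.6474 0.0669 0.075 ] end [0.6511 0.0722 0.075 ]
(array([0.6532, 0.0789, 0.0724]), array([-0.0001, -0.0012,  0.0004]))
(array([0.6516, 0.0649, 0.0706]), array([-0.    , -0.0005,  0.0002]))
pad face bottom/centre [array([0.6118, 0.0434, 0.03  ]), array([0.6123, 0.0493, 0.045 ]), array([0.6125, 0.0513, 0.05  ])]
far end [array([0.6177, 0.1893, 0.024 ]), array([0.6175, 0.1901, 0.01  ])]
```

```bash
python3 - <<'E'
from t import *
print("s1",[(np.array(proj("scene",np.array([.4901+dx,.0709+dy,.0976])))-[150,120])*2 for dx in(-.017,.017) for dy in (-.009,.009)])
print("s3",[(np.array(proj("scene",np.array([.6229+dx,.0699+dy,.042])))-[220,180])*5 for dx in(-.017,.017) for dy in (-.009,.009)])
print("s3 z=.06",[(np.array(proj("scene",np.array([.6229+dx,.0699+dy,.06])))-[220,180])*5 for dx in(-.017,.017) for dy in (-.009,.009)])
im=cv2.imread("pics/s1.png"); cv2.imwrite("pics/s1c.png",cv2.resize(im[50:200,240:400],None,fx=4,fy=4,interpolation=2))
E
```

```text
s1 [array([321.4245, 129.1867]), array([336.1502, 132.326 ]), array([313.5325, 145.2457]), array([328.5271, 148.5029])]
s3 [array([363.5491, 284.7965]), array([401.941 , 293.9706]), array([340.8885, 332.5652]), array([380.0111, 342.1051])]
s3 z=.06 [array([365.4515, 254.3889]), array([404.2172, 263.5426]), array([342.611 , 301.9751]), array([382.1218, 311.4971])]
```

View pics/s1c.png

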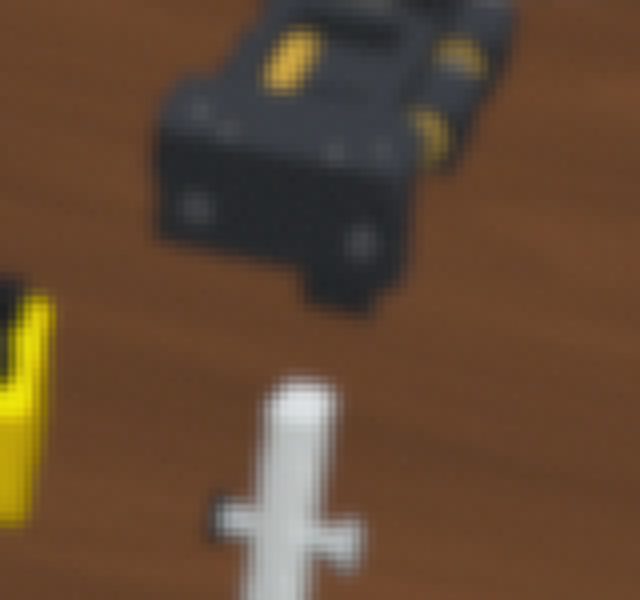

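```bash
python3 - <<'E'
from t import *
F=lambda p:(np.array(p)/4+[240,50])/2+[150,120]
for x in (.53,.547,.56,.584):
  for p in [(155,240),(300,270),(405,275),(340,315)]:
    o,d=ray("scene",F(p)); print(x,p,o+d*(x-o[0])/d[0])
o,d=ray("scene",F((340,315)));print("tip at y=.071",o+d*(.071-o[1])/d[1], [o+d*(x-o[0])/d[0] for x in (.49,.50,.507)])
E
```

```text
0.53 (155, 240) [0.53   0.0243 0.1527]
0.53 (300, 270) [0.53   0.0665 0.1529]
0.53 (405, 275) [0.53   0.0961 0.1586]
0.53 (340, 315) [0.53   0.0789 0.1407]
0.547 (155, 240) [0.547  0.0291 0.1649]
0.547 (300, 270) [0.547  0.0705 0.1651]
0.547 (405, 275) [0.547  0.0996 0.1706]
0.547 (340, 315) [0.547  0.0827 0.1531]
0.56 (155, 240) [0.56   0.0327 0.1742]
0.56 (300, 270) [0.56   0.0735 0.1744]
0.56 (405, 275) [0.56   0.1022 0.1798]
0.56 (340, 315) [0.56   0.0856 0.1626]
0.584 (155, 240) [0.584  0.0394 0.1914]
0.584 (300, 270) [0.584  0.0792 0.1915]
0.584 (405, 275) [0.584  0.1072 0.1969]
0.584 (340, 315) [0.584  0.0909 0.18  ]
tip at y=.071 [0.4948 0.071  0.1151] [array([0.49  , 0.0699, 0.1116]), array([0.5   , 0.0722, 0.1189]), array([0.507 , 0.0737, 0.124 ])]
```

The views show the arm mid-line at y≈0.072, with its end top at z≈0.0715, so it is still up by about 0.30 rad. The fingertips also sit higher than their stated 14 mm ahead of the TCP, closer to level with it. I'll press again, feeling for the force.

Emit:
{"method": "servo_tool", "body": {
  "rows": [
    [1, [0.1, 0.2, 0.02], 0],
    [1, [0.195, 0.5, 0.03], 0],
    [1, [0.195, 0.8, 0.03], 0],
    [1, [0.195, 0.9, 0.03], 0],
    [1, [0.195, 0.9, 0.03], 0]
  ]
}}

```text
time: 8.45
tool_pos: [0.6259, 0.0704, 0.0542]
tcp_rot: [[-0.014, 0.004, 1.0], [-1.0, 0.001, -0.014], [-0.001, -1.0, 0.004]]
wrist_force: [-0.9, -0.1, 0.8]
grip_width: 0.0004
```

Emit:
{"method": "servo_tool", "body": {
  "rows": [
    [1, [0, 0.02, 0], 0],
    [1, [0, 0.04, 0], 0],
    [1, [0, 0.05, 0], 0],
    [1, [0, 0.05, 0], 0]
  ]
}}

```text
time: 8.95
tool_pos: [0.6263, 0.0705, 0.0473]
tcp_rot: [[-0.014, 0.005, 1.0], [-1.0, 0.001, -0.014], [-0.001, -1.0, 0.005]]
wrist_force: [0.7, -0.2, -0.0]
grip_width: 0.0002
```

Emit:
{"method": "servo_tool", "body": {
  "rows": [
    [1, [0, 0.01, 0], 0],
    [1, [0, 0.02, 0], 0],
    [1, [0, 0.02, 0], 0]
  ]
}}

```text
time: 9.32
tool_pos: [0.6261, 0.0705, 0.0441]
tcp_rot: [[-0.014, 0.005, 1.0], [-1.0, 0.001, -0.014], [-0.001, -1.0, 0.005]]
wrist_force: [0.3, -0.4, 0.8]
grip_width: -0.0
```

Emit:
{"method": "servo_tool", "body": {
  "rows": [
    [1, [0, 0.01, 0], 0],
    [1, [0, 0.015, 0], 0],
    [1, [0, 0.015, 0], 0]
  ]
}}

```text
time: 9.7
tool_pos: [0.626, 0.0705, 0.0417]
tcp_rot: [[-0.014, 0.005, 1.0], [-1.0, 0.001, -0.014], [-0.001, -1.0, 0.005]]
wrist_force: [0.1, 0.2, -0.6]
grip_width: 0.0006
```

```bash
python3 -c "
from h import *
go([.625,.0705,.059],-1)
im=wview('w5');cv2.imwrite('pics/w5c.png',cv2.resize(im[130:330,150:370],None,fx=3,fy=3,interpolation=2)) 
cv2.imwrite('pics/s5.png',cv2.resize(ctrl.read_camera('scene')[180:290,220:360],None,fx=5,fy=5,interpolation=2))"
```

```text
t 9.7 pos [0.626  0.0705 0.0417] head -0.82 F [ 0.0908  0.1853 -0.5648] w 0.0006
shift frac [-0.0002 -0.1155 -0.006 ] twist frac(+=cw) 0.006354806006047943
```

View pics/s5.png

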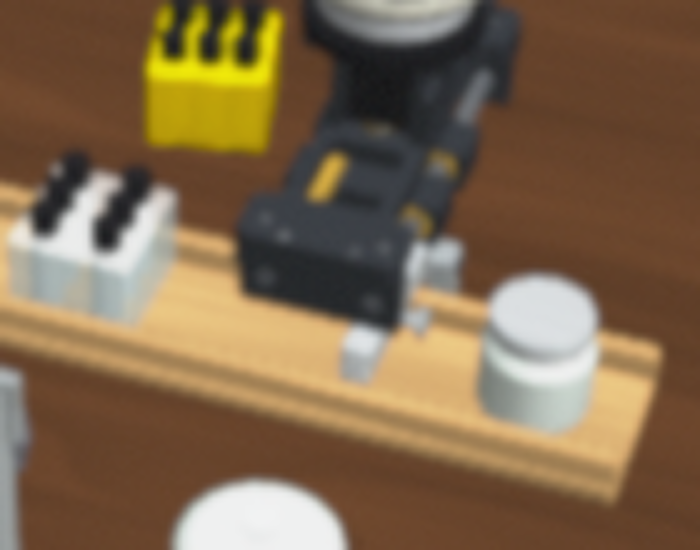

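View pics/w5c.png

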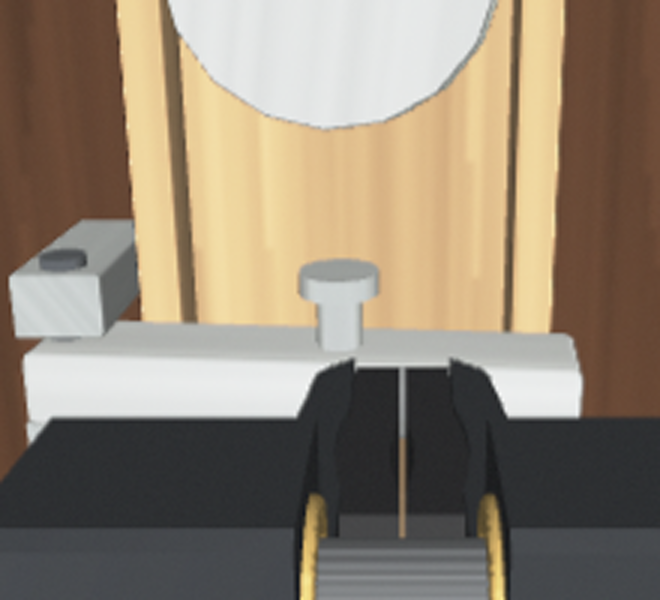

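Emit:
{"method": "servo_tool", "body": {
  "rows": [
    [1, [0, 0.01, 0], 0],
    [1, [0, 0.02, 0], 0],
    [1, [0, 0.025, 0], 0],
    [1, [0, 0.025, 0], 0]
  ]
}}

```text
time: 10.3
tool_pos: [0.6259, 0.0705, 0.0379]
tcp_rot: [[-0.014, 0.005, 1.0], [-1.0, 0.001, -0.014], [-0.001, -1.0, 0.005]]
wrist_force: [-0.3, -0.1, -0.0]
grip_width: 0.0005
```

Emit:
{"method": "servo_tool", "body": {
  "rows": [
    [1, [0, 0.007, 0], 0],
    [1, [0, 0.01, 0], 0],
    [1, [0, 0.01, 0], 0]
  ]
}}

```text
time: 10.68
tool_pos: [0.6259, 0.0705, 0.0363]
tcp_rot: [[-0.014, 0.004, 1.0], [-1.0, 0.001, -0.014], [-0.001, -1.0, 0.004]]
wrist_force: [0.4, -0.9, -0.3]
grip_width: 0.0003
```

Emit:
{"method": "servo_tool", "body": {
  "rows": [
    [1, [0, 0.007, 0], 0],
    [1, [0, 0.01, 0], 0],
    [1, [0, 0.01, 0], 0]
  ]
}}

```text
time: 11.05
tool_pos: [0.6261, 0.0705, 0.0353]
tcp_rot: [[-0.014, 0.005, 1.0], [-1.0, 0.001, -0.014], [-0.001, -1.0, 0.005]]
wrist_force: [-1.4, -0.3, 4.6]
grip_width: 0.0004
```

Firm contact: Fz = 4.6 N at TCP z = 0.0353, so the arm has met its end stop. I'll lift off and check.

Emit:
{"method": "servo_tool", "body": {
  "rows": [
    [1, [0, -0.1, 0], 0],
    [1, [0, -0.4, 0], 0],
    [1, [0, -0.8, 0], 0],
    [1, [0, -0.9, 0], 0],
    [1, [0, -0.9, 0], 0]
  ]
}}

```text
time: 11.68
tool_pos: [0.6266, 0.0705, 0.1725]
tcp_rot: [[-0.014, 0.009, 1.0], [-1.0, 0.001, -0.014], [-0.001, -1.0, 0.009]]
wrist_force: [-0.7, -0.4, -0.5]
grip_width: 0.0004
```

```bash
python3 -c "
from t import *
go([.61,-.13,.17],-1)
im=wview('w6');cv2.imwrite('pics/w6c.png',cv2.resize(im[100:300,180:380],None,fx=3,fy=3,interpolation=2)) 
cv2.imwrite('pics/s6.png',cv2.resize(ctrl.read_camera('scene')[180:290,220:360],None,fx=5,fy=5,interpolation=2))"
```

```text
t 11.68 pos [0.6266 0.0705 0.1725] head -0.82 F [-0.7216 -0.4266 -0.482 ] w 0.0004
shift frac [ 1.3379  0.0138 -0.0916] twist frac(+=cw) 0.00645500622322695
```

View pics/s6.png

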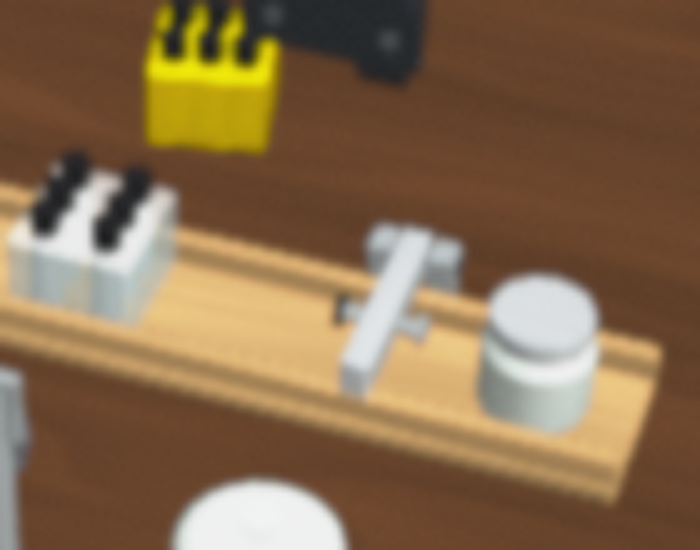

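View pics/w6c.png

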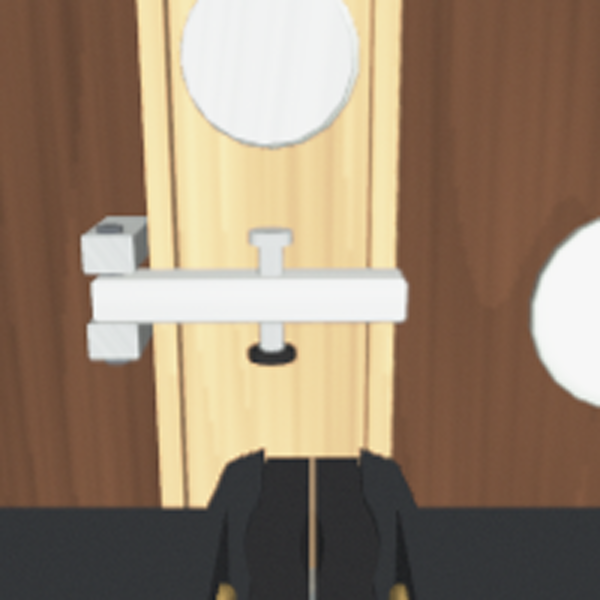

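```bash
python3 - <<'E'
from t import *
im=cv2.imread("pics/w6.png"); g=cv2.cvtColor(im,6)
for c in (222,230,260,285,300,308): 
    col=g[180:220,c].astype(int); print(c,col)
f=lambda u,v:(u/3+180,v/3+100)
print("near edge hinge",wz('w6',f(120,322),.045),"near edge end",wz('w6',f(390,321),.045))
print("far  edge hinge",wz('w6',f(150,277),.045),"far edge end",wz('w6',f(390,279),.045))
print("pad face",wz('w6',f(271,364),.043),wz('w6',f(271,364),.035))
E
```

```text
222 [224 225 226 227 227 226 225 224 224 226 223 207 206 229 241 242 243 243
 243 243 242 242 241 240 240 240 235 203 220 226 227 227 226 225 224 225
 226 227 226 188]
230 [225 224 223 222 221 216 215 215 213 205 201 201 207 231 241 243 243 244
 244 243 242 242 241 241 240 241 235 185 125 110 108 105  92  84  83  82
  82  83  86  86]
260 [224 224 224 224 224 224 224 224 225 215 205 206 211 235 243 243 244 245
 245 244 243 243 242 242 242 242 235 212 221 225 223 224 223 223 224 224
 223 224 224 223]
285 [214 214 215 215 215 214 215 215 215 207 203 209 213 238 244 244 245 245
 245 244 244 243 243 242 242 243 235 208 213 216 217 217 217 217 217 217
 217 217 217 218]
300 [217 217 217 217 217 217 217 216 217 206 203 207 212 240 244 244 245 245
 245 244 244 243 243 243 243 243 234 199 211 217 216 216 217 217 217 217
 217 217 217 217]
308 [229 229 229 229 230 229 229 229 229 214 203 208 212 240 244 244 245 245
 245 244 244 243 243 243 242 243 234 214 225 227 227 227 227 227 227 227
 227 228 228 228]
near edge hinge [0.5694 0.0654 0.045 ] near edge end [0.6528 0.0642 0.045 ]
far  edge hinge [0.5796 0.0794 0.045 ] far edge end [0.6527 0.0774 0.045 ]
pad face [0.6156 0.0503 0.043 ] [0.6152 0.0477 0.035 ]
```

The arm is level across the runner: near and far edges give the same rows at the hinge and at the end, with the mid-line at y≈0.072. The pad face is near y≈0.050. Next I'll move behind the stand.

Emit:
{"method": "servo_tool", "body": {
  "rows": [
    [1, [0.3, 0, -0.03], 0],
    [1, [0.7, 0, -0.08], 0],
    [1, [1, 0, -0.1], 0],
    [1, [1, 0, -0.1], 0]
  ]
}}

```text
time: 12.28
tool_pos: [0.605, -0.0821, 0.1656]
tcp_rot: [[-0.018, -0.003, 1.0], [-1.0, 0.001, -0.018], [-0.001, -1.0, -0.003]]
wrist_force: [0.1, 0.0, 0.2]
grip_width: 0.0004
```

Emit:
{"method": "servo_tool", "body": {
  "rows": [
    [1, [0.2, 0, 0], 0],
    [1, [0.36, 0, 0], 0],
    [1, [0.36, 0, 0], 0],
    [1, [0.36, 0, 0], 0]
  ]
}}

```text
time: 12.78
tool_pos: [0.6035, -0.1346, 0.1643]
tcp_rot: [[-0.018, -0.005, 1.0], [-1.0, 0.002, -0.018], [-0.002, -1.0, -0.005]]
wrist_force: [-0.1, 0.8, -0.6]
grip_width: 0.0007
```

```bash
python3 -c "
from t import *
go([.6112,-.125,.06],-1); wview('w7')"
```

```text
t 12.78 pos [ 0.6035 -0.1346  0.1643] head -1.03 F [-0.0891  0.8362 -0.5516] w 0.0007
shift frac [-0.0633  0.6952  0.0533] twist frac(+=cw) -0.0009206106025964294
```

View pics/w7.png

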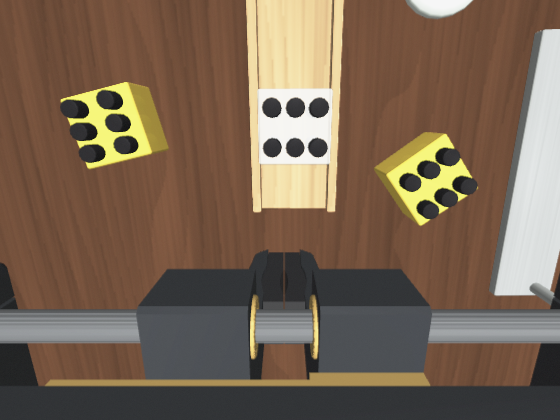

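The wrist view shows the stand's top spanning columns 259–330 and rows 90–163, and the runner's near end at row 212. The yellow decoys are off to both sides.

```bash
python3 - <<'E'
from t import *
for uv in [(259,90),(331,90),(258,163),(330,163)]: print(wz('w7',uv,.054))
for uv in [(253,212),(336,212)]: print("end",wz('w7',uv,.024))
E
```

```text
[ 0.5861 -0.0399  0.054 ]
[ 0.6429 -0.041   0.054 ]
[ 0.583  -0.0971  0.054 ]
[ 0.6433 -0.0983  0.054 ]
end [ 0.5735 -0.1482  0.024 ]
end [ 0.6543 -0.1497  0.024 ]
```

Emit:
{"method": "servo_tool", "body": {
  "rows": [
    [1, [-0.04, 0.1, 0.06], 0],
    [1, [-0.06, 0.4, 0.06], 0],
    [1, [-0.06, 0.7, 0.06], 0],
    [1, [-0.06, 0.85, 0.06], 0],
    [1, [-0.06, 0.88, 0.06], 0],
    [1, [-0.06, 0.88, 0.06], 0]
  ]
}}

```text
time: 13.58
tool_pos: [0.6126, -0.1248, 0.0324]
tcp_rot: [[-0.017, -0.004, 1.0], [-1.0, 0.002, -0.017], [-0.002, -1.0, -0.004]]
wrist_force: [1.3, 1.6, 0.1]
grip_width: 0.0002
```

```bash
python3 -c "
from t import *
go([.6118,-.125,.02],-1); wview('w8')
im=ctrl.read_camera('scene'); cv2.imwrite('pics/s8.png',cv2.resize(im[160:270,180:320],None,fx=5,fy=5,interpolation=2))"
```

```text
t 13.57 pos [ 0.6126 -0.1248  0.0324] head -0.96 F [1.3337 1.5558 0.1006] w 0.0002
shift frac [ 0.0019  0.0828 -0.0052] twist frac(+=cw) 0.0014115537459817092
```

View pics/s8.png

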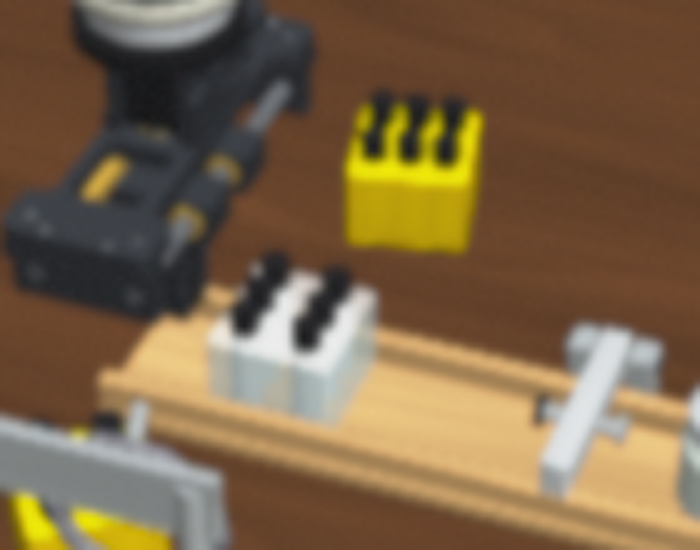

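View pics/w8.png

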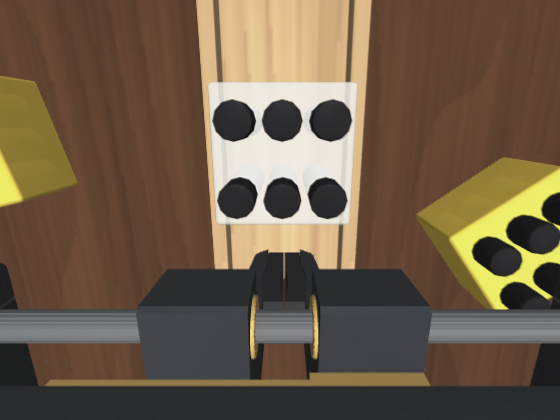

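Emit:
{"method": "servo_tool", "body": {
  "rows": [
    [1, [0, 0.04, 0], 0],
    [1, [0, 0.07, 0], 0],
    [1, [0, 0.08, 0], 0],
    [1, [0, 0.08, 0], 0]
  ]
}}

```text
time: 14.18
tool_pos: [0.6134, -0.1253, 0.0217]
tcp_rot: [[-0.017, -0.002, 1.0], [-1.0, 0.002, -0.017], [-0.002, -1.0, -0.002]]
wrist_force: [-0.4, -0.3, 0.2]
grip_width: 0.0007
```

Emit:
{"method": "servo_tool", "body": {
  "rows": [
    [1, [-0.03, 0, 0], 0],
    [1, [-0.06, 0, 0], 0],
    [1, [-0.09, 0, 0], 0],
    [1, [-0.12, 0, 0], 0],
    [1, [-0.15, 0, 0], 0],
    [1, [-0.18, 0, 0], 0],
    [1, [-0.21, 0, 0], 0]
  ]
}}

```text
time: 15.05
tool_pos: [0.614, -0.0937, 0.0218]
tcp_rot: [[-0.017, -0.002, 1.0], [-1.0, 0.002, -0.017], [-0.001, -1.0, -0.002]]
wrist_force: [-0.8, -0.9, 0.5]
grip_width: 0.0006
```

```bash
python3 -c "
from t import *
go([.6118,-.02,.02],-1); wview('w9')
im=ctrl.read_camera('scene'); cv2.imwrite('pics/s9.png',cv2.resize(im[160:270,180:320],None,fx=5,fy=5,interpolation=2))"
```

```text
t 15.05 pos [ 0.614  -0.0937  0.0218] head -0.99 F [-0.7883 -0.9495  0.4653] w 0.0006
shift frac [-0.4909  0.013  -0.0232] twist frac(+=cw) 0.0004321139251436465
```

View pics/s9.png

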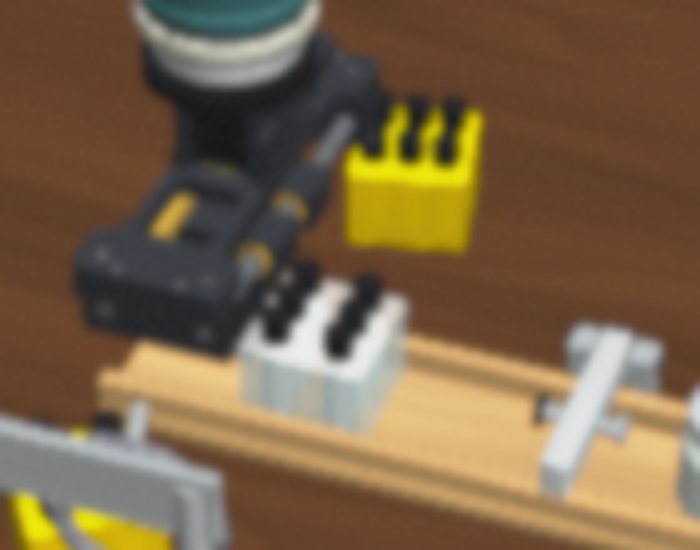

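View pics/w9.png

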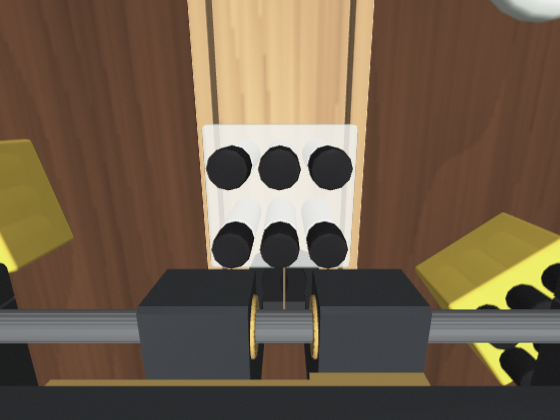

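```bash
python3 - <<'E'
from t import *
print(wz('w9',(220,267),.054),wz('w9',(280,126),.054),wz('w9',(205,126),.054),wz('w9',(357,126),.054))
E
```

```text
[ 0.5874 -0.0828  0.054 ] [ 0.6145 -0.0248  0.054 ] [ 0.5861 -0.0243  0.054 ] [ 0.6437 -0.0254  0.054 ]
```

Emit:
{"method": "servo_tool", "body": {
  "rows": [
    [1, [-0.03, 0, 0], 0],
    [1, [-0.065, 0, 0], 0],
    [1, [-0.1, 0, 0], 0],
    [1, [-0.14, 0, 0], 0],
    [1, [-0.18, 0, 0], 0],
    [1, [-0.22, 0, 0], 0],
    [1, [-0.26, 0, 0], 0],
    [1, [-0.3, 0, 0], 0],
    [1, [-0.34, 0, 0], 0],
    [1, [-0.37, 0, 0], 0],
    [1, [-0.4, 0, 0], 0],
    [1, [-0.4, 0, 0], 0]
  ]
}}

```text
time: 16.65
tool_pos: [0.6151, -0.0327, 0.022]
tcp_rot: [[-0.017, -0.002, 1.0], [-1.0, 0.003, -0.017], [-0.002, -1.0, -0.002]]
wrist_force: [-0.2, 0.3, -0.1]
grip_width: 0.0009
```

```bash
python3 -c "
from t import *
go([.6135,-.02,.02],-1); wview('w10')
im=ctrl.read_camera('scene'); cv2.imwrite('pics/s10.png',cv2.resize(im[170:280,200:340],None,fx=5,fy=5,interpolation=2))
for i in range(5): print(np.array(ctrl.get_state()['wrist_force']))"
```

```text
t 16.65 pos [ 0.6151 -0.0327  0.022 ] head -0.96 F [-0.1765  0.339  -0.1127] w 0.0009
shift frac [-0.0845  0.0137 -0.0118] twist frac(+=cw) 0.001384102321189601
[-0.0803 -0.0803  0.0471]
[-0.0803 -0.0803  0.0471]
[-0.0803 -0.0803  0.0471]
[-0.0803 -0.0803  0.0471]
[-0.0803 -0.0803  0.0471]
```

View pics/s10.png

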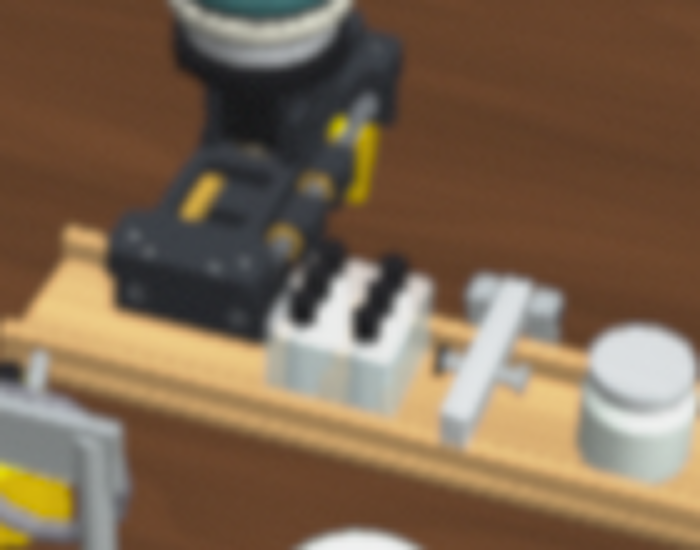

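View pics/w10.png

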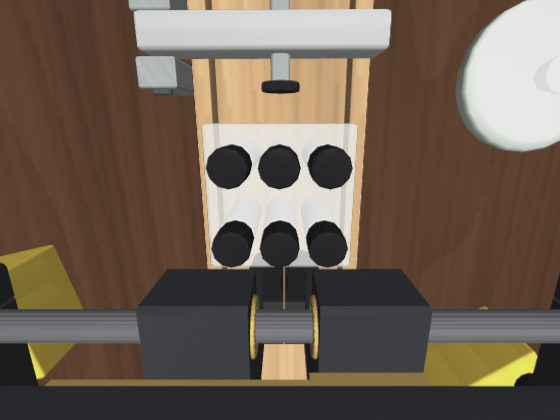

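Emit:
{"method": "servo_tool", "body": {
  "rows": [
    [1, [-0.02, 0, 0], 0],
    [1, [-0.035, 0, 0], 0],
    [1, [-0.05, 0, 0], 0],
    [1, [-0.065, 0, 0], 0]
  ]
}}

```text
time: 17.25
tool_pos: [0.6153, -0.0232, 0.0221]
tcp_rot: [[-0.017, -0.002, 1.0], [-1.0, 0.002, -0.017], [-0.002, -1.0, -0.002]]
wrist_force: [0.1, -1.3, -0.5]
grip_width: 0.0004
```

Emit:
{"method": "servo_tool", "body": {
  "rows": [
    [1, [-0.006, 0, 0], 0],
    [1, [-0.012, 0, 0], 0]
  ]
}}

```text
time: 17.5
tool_pos: [0.6153, -0.0214, 0.0221]
tcp_rot: [[-0.017, -0.002, 1.0], [-1.0, 0.002, -0.017], [-0.002, -1.0, -0.002]]
wrist_force: [1.1, -1.8, -0.4]
grip_width: 0.0003
```

Emit:
{"method": "servo_tool", "body": {
  "rows": [
    [1, [-0.005, 0, 0], 0],
    [1, [-0.01, 0, 0], 0]
  ]
}}

```text
time: 17.75
tool_pos: [0.6153, -0.0199, 0.0221]
tcp_rot: [[-0.017, -0.002, 1.0], [-1.0, 0.002, -0.017], [-0.002, -1.0, -0.002]]
wrist_force: [-0.3, -1.3, -0.1]
grip_width: 0.0004
```

Sliding friction is about 1.3–1.8 N. From here I'll creep in 1 mm steps.

Emit:
{"method": "servo_tool", "body": {
  "rows": [
    [1, [-0.004, 0, 0], 0],
    [1, [-0.008, 0, 0], 0]
  ]
}}

```text
time: 18.0
tool_pos: [0.6155, -0.0192, 0.0222]
tcp_rot: [[-0.017, -0.002, 1.0], [-1.0, 0.001, -0.017], [-0.001, -1.0, -0.002]]
wrist_force: [-0.5, -5.9, 0.1]
grip_width: 0.0005
```

Emit:
{"method": "servo_tool", "body": {
  "rows": [
    [1, [-0.004, 0, 0], 0],
    [1, [-0.008, 0, 0], 0]
  ]
}}

```text
time: 18.25
tool_pos: [0.6155, -0.0189, 0.0222]
tcp_rot: [[-0.016, -0.002, 1.0], [-1.0, -0.0, -0.016], [0.0, -1.0, -0.002]]
wrist_force: [-0.3, -6.6, -0.2]
grip_width: 0.0002
```

Emit:
{"method": "servo_tool", "body": {
  "rows": [
    [1, [-0.003, 0, 0], 0],
    [1, [-0.006, 0, 0], 0]
  ]
}}

```text
time: 18.5
tool_pos: [0.6155, -0.0189, 0.0223]
tcp_rot: [[-0.016, -0.002, 1.0], [-1.0, -0.001, -0.016], [0.001, -1.0, -0.002]]
wrist_force: [-1.0, -6.6, 0.6]
grip_width: 0.0002
```

The stand has met the pad, with 6.6 N at the wrist. The arm gives about 7 N per mm of command offset. I'll ramp up to about 11.5 N at the wrist, which is about 10 N on the stop after friction, and hold.

Emit:
{"method": "servo_tool", "body": {
  "rows": [
    [1, [-0.008, 0, 0], 0],
    [1, [-0.01, 0, 0], 0],
    [1, [-0.01, 0, 0], 0]
  ]
}}

```text
time: 18.88
tool_pos: [0.6156, -0.0188, 0.0224]
tcp_rot: [[-0.016, -0.002, 1.0], [-1.0, -0.003, -0.016], [0.003, -1.0, -0.002]]
wrist_force: [0.6, -6.7, -1.2]
grip_width: 0.0
```

Emit:
{"method": "servo_tool", "body": {
  "rows": [
    [1, [-0.012, 0, 0], 0],
    [1, [-0.013, 0, 0], 0],
    [1, [-0.013, 0, 0], 0],
    [1, [-0.013, 0, 0], 0]
  ]
}}

```text
time: 19.38
tool_pos: [0.6157, -0.0186, 0.0225]
tcp_rot: [[-0.015, -0.002, 1.0], [-1.0, -0.006, -0.015], [0.006, -1.0, -0.002]]
wrist_force: [-0.8, -9.5, 0.2]
grip_width: 0.0006
```

```bash
python3 -c "
from t import *
go([.6135,-.02,.02],-1); print(ctrl.get_state()['moment']); wview('w11')
im=ctrl.read_camera('scene'); cv2.imwrite('pics/s11.png',cv2.resize(im[170:280,200:340],None,fx=5,fy=5,interpolation=2));go([.6135,-.02,.02],-1)"
```

```text
t 19.38 pos [ 0.6157 -0.0186  0.0225] head -0.86 F [-0.7632 -9.5426  0.172 ] w 0.0006
shift frac [ 0.0096  0.0169 -0.0142] twist frac(+=cw) 0.004749081940903652
[-1.5165  0.1139  0.0294]
t 19.48 pos [ 0.6157 -0.0186  0.0225] head -0.86 F [-0.3728 -9.8079  0.6866] w 0.0006
shift frac [ 0.0096  0.0169 -0.0144] twist frac(+=cw) 0.004785271542583838
```

View pics/w11.png

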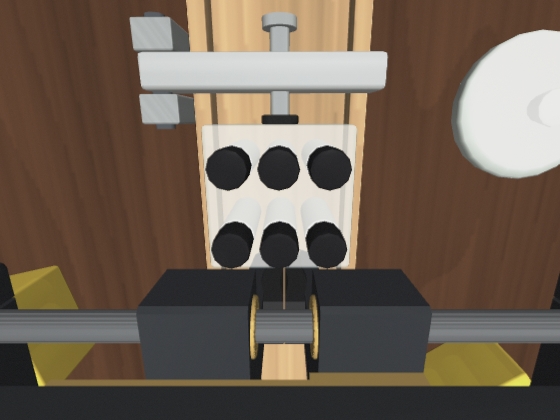

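View pics/s11.png

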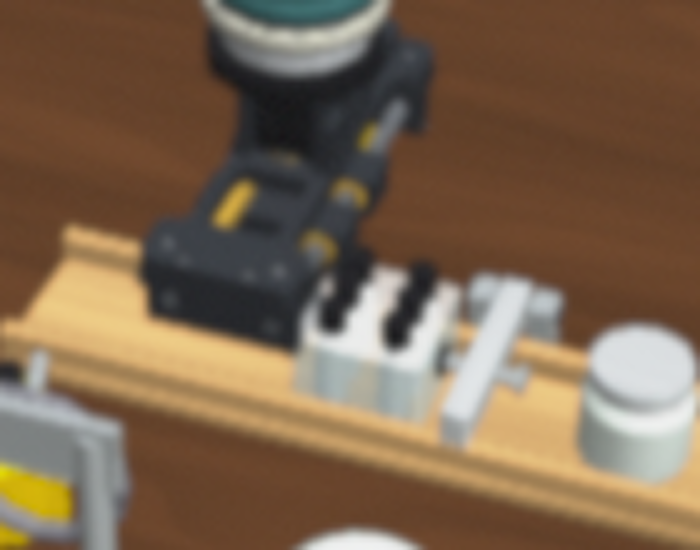

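The stand is square against the pad and the wrist reads about 9.7 N. Now the bedding hold, slightly firmer, for 1.25 s.

Emit:
{"method": "servo_tool", "body": {
  "rows": [
    [1, [-0.014, 0, 0], 0],
    [1, [-0.015, 0, 0], 0],
    [1, [-0.015, 0, 0], 0],
    [1, [-0.015, 0, 0], 0],
    [1, [-0.015, 0, 0], 0],
    [1, [-0.015, 0, 0], 0],
    [1, [-0.015, 0, 0], 0],
    [1, [-0.015, 0, 0], 0],
    [1, [-0.015, 0, 0], 0],
    [1, [-0.015, 0, 0], 0]
  ]
}}

```text
time: 20.72
tool_pos: [0.6157, -0.0185, 0.0227]
tcp_rot: [[-0.014, -0.002, 1.0], [-1.0, -0.009, -0.014], [0.009, -1.0, -0.001]]
wrist_force: [-0.6, -10.9, -0.2]
grip_width: 0.0005
```

```bash
python3 -c "
from t import *
go([.6135,-.02,.02],-1);ctrl.read_camera('wrist');go([.6135,-.02,.02],-1);ctrl.read_camera('wrist');go([.6135,-.02,.02],-1)"
```

```text
t 20.73 pos [ 0.6157 -0.0185  0.0227] head -0.83 F [ -0.5763 -10.8528  -0.2235] w 0.0005
shift frac [ 0.0103  0.0182 -0.0146] twist frac(+=cw) 0.006006680529627681
t 20.77 pos [ 0.6157 -0.0184  0.0227] head -0.83 F [ -0.0997 -11.1788   0.9726] w 0.0007
shift frac [ 0.0104  0.0182 -0.0146] twist frac(+=cw) 0.006018285673116802
t 20.82 pos [ 0.6158 -0.0185  0.0227] head -0.83 F [ -0.486  -10.8867   0.8998] w 0.0001
shift frac [ 0.0103  0.0183 -0.0149] twist frac(+=cw) 0.005980729376685075
```

The hold read about 10.9 N at the wrist, so about 9.4 N on the stop. I'll hold once more, slightly firmer, for a full second.

Emit:
{"method": "servo_tool", "body": {
  "rows": [
    [1, [-0.0155, 0, 0], 0],
    [1, [-0.016, 0, 0], 0],
    [1, [-0.016, 0, 0], 0],
    [1, [-0.016, 0, 0], 0],
    [1, [-0.016, 0, 0], 0],
    [1, [-0.016, 0, 0], 0],
    [1, [-0.016, 0, 0], 0],
    [1, [-0.016, 0, 0], 0],
    [1, [-0.016, 0, 0], 0],
    [1, [-0.016, 0, 0], 0]
  ]
}}

```text
time: 22.08
tool_pos: [0.6158, -0.0184, 0.0229]
tcp_rot: [[-0.014, -0.001, 1.0], [-1.0, -0.012, -0.014], [0.012, -1.0, -0.001]]
wrist_force: [-0.2, -11.1, -0.2]
grip_width: 0.0006
```

Emit:
{"method": "servo_tool", "body": {
  "rows": [
    [1, [-0.0145, 0, 0], 0],
    [1, [-0.013, 0, 0], 0],
    [1, [-0.0115, 0, 0], 0],
    [1, [-0.01, 0, 0], 0],
    [1, [-0.0085, 0, 0], 0],
    [1, [-0.007, 0, 0], 0],
    [1, [-0.0055, 0, 0], 0],
    [1, [-0.004, 0, 0], 0],
    [1, [-0.0025, 0, 0], 0],
    [1, [-0.001, 0, 0], 0],
    [1, [0.0005, 0, 0], 0],
    [1, [0.002, 0, 0], 0]
  ]
}}

```text
time: 23.58
tool_pos: [0.6157, -0.0192, 0.0228]
tcp_rot: [[-0.014, -0.002, 1.0], [-1.0, -0.012, -0.014], [0.012, -1.0, -0.002]]
wrist_force: [-0.1, -4.4, 0.1]
grip_width: 0.0004
```

Emit:
{"method": "servo_tool", "body": {
  "rows": [
    [1, [0.001, 0, 0], 0],
    [1, [0.002, 0, 0], 0],
    [1, [0.003, 0, 0], 0],
    [1, [0.004, 0, 0], 0],
    [1, [0.006, 0, 0], 0],
    [1, [0.008, 0, 0], 0],
    [1, [0.01, 0, 0], 0],
    [1, [0.015, 0, 0], 0],
    [1, [0.02, 0, 0], 0],
    [1, [0.03, 0, 0], 0]
  ]
}}

```text
time: 24.82
tool_pos: [0.6157, -0.0237, 0.023]
tcp_rot: [[-0.014, -0.002, 1.0], [-1.0, -0.012, -0.014], [0.012, -1.0, -0.001]]
wrist_force: [-0.2, 1.3, -0.4]
grip_width: 0.0006
```

```bash
python3 -c "
from t import *
go([.6135,-.02,.02],-1); wview('w12')"
```

```text
t 24.82 pos [ 0.6157 -0.0237  0.023 ] head -0.79 F [-0.2401  1.2765 -0.4031] w 0.0006
shift frac [-0.0244  0.0195 -0.0149] twist frac(+=cw) 0.007425557991566017
```

View pics/w12.png

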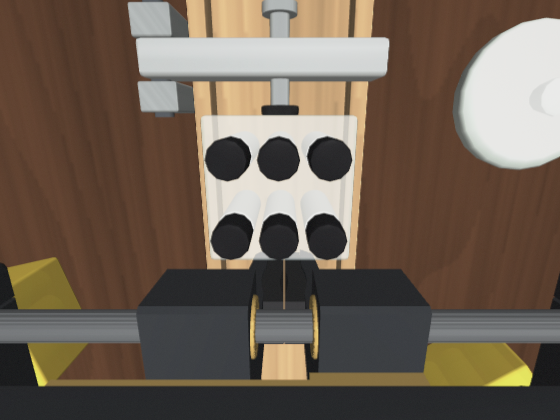

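Released gently. Now I'll back off, lift clear and inspect.

Emit:
{"method": "servo_tool", "body": {
  "rows": [
    [1, [0.05, 0, 0], 0],
    [1, [0.1, 0, 0], 0],
    [1, [0.18, 0, 0], 0],
    [1, [0.25, -0.1, 0], 0],
    [1, [0.25, -0.4, 0], 0],
    [1, [0.25, -0.8, 0], 0],
    [1, [0.25, -1, 0], 0],
    [1, [0.25, -1, 0], 0]
  ]
}}

```text
time: 25.88
tool_pos: [0.6182, -0.0605, 0.1786]
tcp_rot: [[-0.014, 0.007, 1.0], [-1.0, -0.013, -0.014], [0.013, -1.0, 0.007]]
wrist_force: [0.3, 1.4, -0.2]
grip_width: 0.0006
```

Emit:
{"method": "servo_tool", "body": {
  "rows": [
    [1, [-0.3, 0, 0], 0],
    [1, [-0.6, 0, 0], 0],
    [1, [-0.6, 0, 0], 0],
    [1, [-0.6, 0, 0], 0]
  ]
}}

```text
time: 26.38
tool_pos: [0.6187, 0.029, 0.176]
tcp_rot: [[-0.014, 0.005, 1.0], [-1.0, -0.014, -0.014], [0.014, -1.0, 0.005]]
wrist_force: [0.4, 0.3, -0.2]
grip_width: 0.0009
```

```bash
python3 -c "
from t import *
go([.6135,-.02,.02],-1); wview('w13')
im=ctrl.read_camera('scene'); cv2.imwrite('pics/s13f.png',im); cv2.imwrite('pics/s13.png',cv2.resize(im[170:280,220:360],None,fx=5,fy=5,interpolation=2))
cv2.imwrite('pics/t13.png',ctrl.read_camera('top'))"
```

```text
t 26.38 pos [0.6187 0.029  0.176 ] head -0.79 F [ 0.4187  0.3    -0.1565] w 0.0009
shift frac [ 0.3123  1.0444 -0.035 ] twist frac(+=cw) 0.007362563529901627
```

View pics/w13.png

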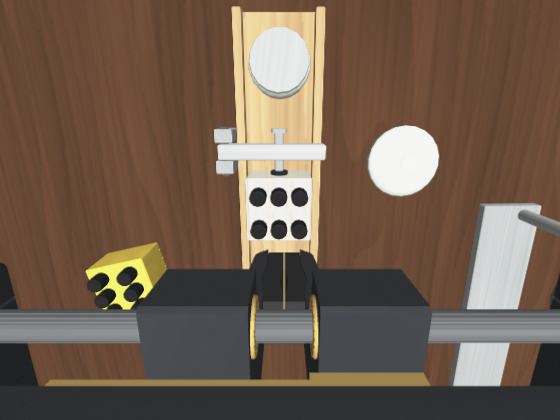

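View pics/s13.png

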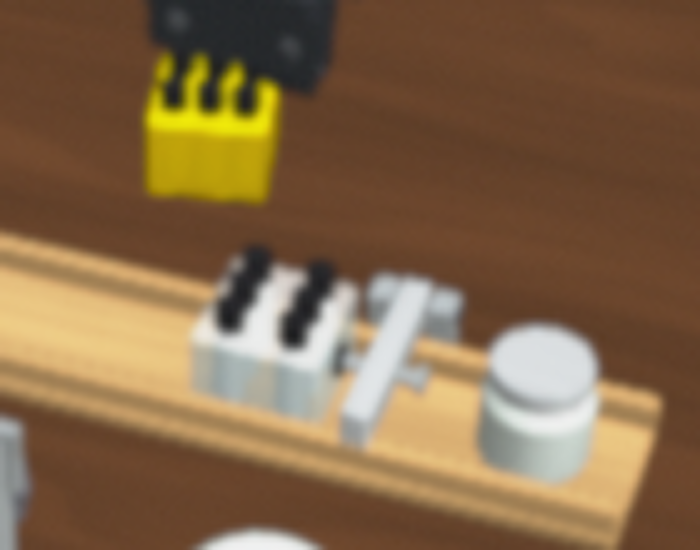

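```bash
python3 - <<'E'
from t import *
im=cv2.imread("pics/w13.png"); cv2.imwrite("pics/w13c.png",cv2.resize(im[120:255,210:345],None,fx=4.4,fy=4.4,interpolation=2))
g=cv2.cvtColor(im,6); print(g[160:185,279]); print(g[160:185,290]); print(g[160:185,262])
# change in static objects between start and end (top)
a=cv2.imread("pics/top0.png");b=cv2.imread("pics/t13.png")
d=cv2.absdiff(a,b).max(2)>40
n,l,st,c=cv2.connectedComponentsWithStats(d.astype(np.uint8))
print([ (st[i].tolist()) for i in range(1,n) if st[i,4]>6])
E
```

```text
[198 209 212 212 213 212 212 212 212 212 184  99  49  48  50 100 189 205
 236 241 241 242 242 241 241]
[193 200 203 203 204 203 204 204 203 204 205 204 204 205 206 207 206 206
 235 241 241 240 238 236 235]
[194 207 212 213 213 213 212 213 213 213 210 208 208 207 207 207 209 208
 236 241 242 242 241 242 241]
[[218, 153, 70, 267, 13369], [288, 192, 21, 21, 391], [0, 336, 32, 49, 935], [32, 349, 17, 36, 220], [36, 359, 3, 3, 7], [268, 376, 18, 12, 164], [0, 392, 28, 28, 633], [256, 398, 13, 22, 151], [274, 403, 7, 5, 18], [270, 405, 20, 15, 89], [286, 409, 15, 11, 56], [306, 415, 5, 5, 17]]
```

View pics/w13c.png

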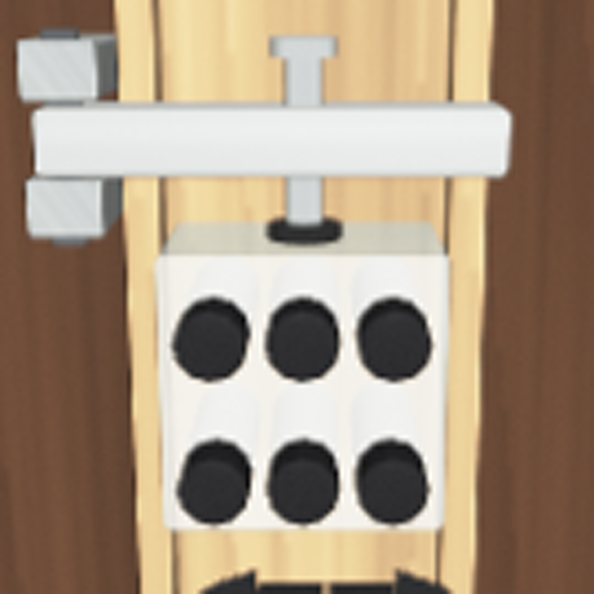

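View pics/t13.png

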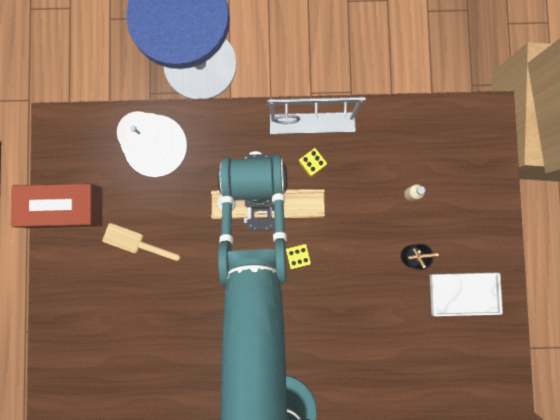

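```bash
python3 - <<'E'
from t import *
print("front top", wz('w13',(262,177.5),.054), wz('w13',(300,177.5),.054),"front bottom",wz('w13',(262,170.3),.010))
print("rear top", wz('w13',(262,240),.054),wz('w13',(300,240),.054))
for z in (.041,.043,.045): print("pad rim lowest",z,wz('w13',(279,175.5),z))
s=ctrl.get_state(); print(s['time'],np.array(s['joint_vel']).round(3))
E
```

```text
front top [0.6012 0.0501 0.054 ] [0.6348 0.0496 0.054 ] front bottom [0.5986 0.0493 0.01  ]
rear top [ 0.5991 -0.0092  0.054 ] [ 0.6348 -0.0098  0.054 ]
pad rim lowest 0.041 [0.6161 0.0493 0.041 ]
pad rim lowest 0.043 [0.6162 0.0497 0.043 ]
pad rim lowest 0.045 [0.6162 0.05   0.045 ]
26.525 [-0.089 -0.084 -0.288  0.01   0.083  0.128]
```

The front face at y≈0.050 matches the pad rim at y≈0.050. The stand's front top and bottom agree, so it is flat, and it sits square. The arm is still level, and nothing is touching the robot. Handing in.

```bash
python3 -c "
from h import *
print(ctrl.close_job(), ctrl.get_state()['time'])"
```

```text
the job is handed in; nothing more can be done
the job is handed in; nothing more can be done
```

The job is handed in, at about 26.5 s. The stop arm is down across the runner, and the stand sits flat in the channel, touching the pad.

- **Stop arm:** I pushed it down with closed fingers until it met its end stop at 4.6 N. It then measured level across the runner.
- **Stand:** I slid it along from behind; sliding friction was 1.3–1.8 N. I bedded it with two holds of about 1.25 s each, reading about 11 N at the wrist. That is roughly 9.5 N on the stop, and no reading came near 15 N. I let go gradually so the spring would not throw the stand back.
- **Last checks:**
  - In the wrist view, the stand's front face and the pad face are both at y ≈ 0.050 m.
  - The stand's front top and bottom agree to about 1 mm, and it is square in the channel.
  - In the top view the brush, cup, bottle and both yellow look-alikes show no change. The robot arm hid the jar and the lid there, but they appear in place in the wrist view.

Two things disagreed with expectations:
- **Fingertips:** they turned out to be about 10 mm behind the reported TCP, not 14 mm ahead of it. Because of this, my first push left the stop arm about 0.3 rad up; a second push, guided by force, brought it fully down.
- **Tool tilt:** the tool tilted by about 0.7° while pressing, which had no visible effect.

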